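# Press the sole onto a record wiper and latch it in the washer

### The job

Lay the orange-headed record wiper, sole down, in the green press with its head between the steel cheeks and its handle sticking out at the front, push the red lever down until it locks, let go for about a second, then flick the lever fully back up. Take the wiper out, put it down on the table to change your grip from handle to head, and lay it in the washer's rest with its handle in the slot; then swing the chromed latch over the handle until it drops into its notch. Set the wiper down each time rather than dropping it, and leave the other things where they are.

Things in the scene. Friction and masses are not known exactly. Their poses are not given: they have to be found in the camera images.
- wiper_head (a point): Record wiper, a rigid bar 180 mm long, about 180 g: orange head 90 long x 36 wide x 32 high, black rubber sole underneath; dark brown handle 90 long x 18 wide x 18 high, its underside 12 mm above the sole's. This point: centre of the head, 16 mm above its underside. x points along the bar from handle to head, z up. It starts sole down on the table, resting on its head.
- wiper_handle (a point): Same wiper: centre of its handle, 90 mm behind the head's centre, 21 mm above the sole's underside, same axes. In the press only the handle can be gripped (cheeks enclose the head); in the washer's rest only the head (the slot encloses the handle).
- press_bed (a point): Centre of the press's bed, 12 mm above the table; axes of the press: x away from its open front, z up. The wiper's head belongs here, its centre above this point, wiper x along press x, handle out over the front (-x) with nothing below it.
- press: Green-based press, fixed; origin on the table below press_bed, same axes. Base from x -50 to 58 and y -48 to 77 mm, 12 high. Steel cheeks along x, inner faces at y = -23 and +23, x from -41 to 41, tops 40 mm above the table; a stop wall at x = 51, 42 high. Two lever posts at y 42 to 72, 64 mm high.
- lever (a joint): Press lever, 131 mm long, 16 wide, red end. Hinge axis along press x at y = +55, z = 52 mm of the press. 0 = up (1.5 rad above level); grows as it goes over to press -y and down; 1.5 = level across the bed. Spring: snaps to and stays at either end, changing over near 0.75; about 4 N at the tip moves it off. On the wiper it stops at about 1.45 and clamps with about 10 N.
- lever_tip (a point): Point in the red end of the lever, 118 mm from the hinge axis, mid-width and mid-thickness (12 mm), 13 mm short of its end. It can be pinched from above across its 16 mm width (along press x) at any angle. Level, it is 52 mm above the table at press y = -63 mm, outside the base. Its axes turn with the lever and are those of the press when the lever is up.
- washer: Blue record washer, fixed: a flat deck 15 mm high in front carrying the wiper rest and the latch, an open basin with 60 mm high walls behind (from 87 mm beyond rest_seat in x), chromed spindle and crank. Axes: x towards the basin, z up; origin on the table, 65 mm in +x from rest_seat.
- rest_seat (a point): On the deck, 15 mm above the table, below the wiper's neck (mid-length) when it is home; axes of the washer. The wiper lies along y: head to +y (its centre at y = +45 mm, sole on the deck), handle to -y in the slot. Slot walls: inner faces at x = -13 and +13 mm, y from -88 to -6, 29 mm high above the deck, about flush with the handle's top.
- latch (a joint): Chromed cam latch: a level arm 16 mm wide with an upright round grip post, on a vertical pivot at x = -35, y = -50 mm from rest_seat. 0 = parked, arm to -y; grows counter-clockwise from above to 1.57, arm to +x across the slot. It rises on its cam half-way, then drops into a low notch at 1.57, 1.5 mm above the wiper's handle. Sprung to either end (2 N at the post moves it).
- latch_grip (a point): Point on the axis of the latch's upright grip post (14 mm diameter, top 17 mm above this point, top of the arm 18 mm below), 70 mm from the pivot axis, about 61 mm above rest_seat when parked. The axes turn with the latch: the arm points along its -y.
- latch_lift (a joint): Height of the latch on its cam, m: 0 when parked, about +0.003 on top of the cam, about -0.0045 down in the notch.
- wiper: The whole wiper; origin midway along its length at the level of the sole's underside, same axes as its points above.
- level_mid (a point): Bystander: green glass bubble level on an aluminium bar, 150 x 28 x 32 mm; its middle.
- weight_mid (a point): Bystander: pewter record weight, 72 mm diameter, 58 high; its middle.
- stylus_brush_mid (a point): Bystander: dark brown stylus brush, 112 x 22 x 18 mm; its middle.
- screwdriver_mid (a point): Bystander: jeweller's screwdriver with a blue handle, 150 mm long; near its middle.
- rinse_bottle_mid (a point): Bystander: amber bottle, 60 mm diameter, 150 high; its middle.
- jar_mid (a point): Bystander: jar with brass lid, 64 mm diameter, 85 high; its middle.
Mind the look-alikes: they are no part of the job. What is shaped like the press but blue or purple is not meant.

How it is judged (in metres and radians):
On the way, in this order (a step that is already met when the one before it is completed fails the run):
1. the wiper lies in the press, let go, lever still up (x of wiper_head in the frame of press_bed between -0.012 and 0.008 m and y of wiper_head in the frame of press_bed between -0.008 and 0.008 m and z of wiper_head in the frame of press_bed between 0.012 and 0.02 m and x of wiper_handle in the frame of press_bed below -0.07 m and contact force between the fingers and wiper below 0.2 N and value of joint lever below 0.4 rad), for 0.1 s.
2. the lever is locked down on the wiper by itself, untouched, for most of a second (x of wiper_head in the frame of press_bed between -0.012 and 0.008 m and y of wiper_head in the frame of press_bed between -0.008 and 0.008 m and z of wiper_head in the frame of press_bed between 0.012 and 0.02 m and x of wiper_handle in the frame of press_bed below -0.07 m and value of joint lever above 1.36 rad and contact force between lever and wiper above 2 N and contact force between the fingers and lever below 0.2 N), for 0.7 s.
3. the lever is flicked fully up again (value of joint lever below 0.12 rad), for 0.1 s.
4. the wiper lies on the table, let go (contact force between the fingers and wiper below 0.2 N and height (world z) of wiper_head below 0.021 m and angle between wiper_head's own z axis and vertical below 0.1 rad and linear speed of wiper below 0.05 m/s), for 0.05 s.
5. the wiper lies in the washer's rest with its handle in the slot, latch not yet over it (x of wiper_head in the frame of rest_seat between -0.008 and 0.008 m and y of wiper_head in the frame of rest_seat between 0.036 and 0.06 m and z of wiper_head in the frame of rest_seat between 0.012 and 0.02 m and x of wiper_handle in the frame of rest_seat between -0.007 and 0.007 m and z of wiper_handle in the frame of rest_seat between 0.016 and 0.026 m and value of joint latch below 0.5 rad), for 0.1 s.
At the end, for the whole second after the job is handed in: Wiper at rest and untouched in the washer's rest: head centre within 8 mm across and -9/+15 mm along the bar, height within 4 mm, handle in the slot (within 7 mm across, 5 mm high); latch over 1.48 rad and dropped in its notch (below -2 mm); press lever up (below 0.12 rad) (x of wiper_head in the frame of rest_seat between -0.008 and 0.008 m and y of wiper_head in the frame of rest_seat between 0.036 and 0.06 m and z of wiper_head in the frame of rest_seat between 0.012 and 0.02 m and x of wiper_handle in the frame of rest_seat between -0.007 and 0.007 m and z of wiper_handle in the frame of rest_seat between 0.016 and 0.026 m and contact force between the fingers and wiper below 0.2 N and value of joint latch above 1.48 rad and value of joint latch_lift below -0.002 m and value of joint lever below 0.12 rad and linear speed of wiper below 0.02 m/s).
It fails at once if a bystander is moved more than 30 mm (distance of any of level_mid, weight_mid, stylus_brush_mid, screwdriver_mid, rinse_bottle_mid, jar_mid from where it was at the start of the episode above 0.03 m).
It fails at once if the wiper is let fall (faster than 0.6 m/s with no finger on it, a drop of about 2 cm) (contact force between the fingers and wiper below 0.1 N and linear speed of wiper above 0.6 m/s).
It also fails if it takes over 72 s, if anything falls off the work surface, if the arm or the gripper's body presses on something with over 40 N, if the wrist force passes 120 N, or if a joint passes its speed limit or range.

### The arm

A 6-joint arm with a two-finger parallel gripper is mounted at the origin on the work surface. World frame = base frame: x ahead of the robot, y to its left, z up, the work surface at z = 0. Lengths are in m, angles in degrees, forces in N, time in s.
With the tool pointing down it reaches from about 0.4 to 0.825 m from the base axis. Payload 7 kg.
Tool frame: the origin (TCP) lies midway between the tips of the shut fingers; the grasp point (between the pads) lies r.tcp_to_grasp behind it (r.tcp_to_grasp is the distance from the TCP to the grasp point, in m); x points along the fingers, y is the direction in which the jaws open and shut, and the axes are right-handed (so a half turn about x gives the same grasp; the last joint's range is limited). The gripper opens to 88 mm and grips with 3 to 60 N. Pads are 19 mm wide; open, the fingers measure 130 mm over their backs; the gripper's body (78 mm by 193 mm) begins 47 mm behind the grasp point.
Start: joints at [91.679, 20.546, 0.682, 0, -70.136, -16.507], TCP at [0.173, 0.652, 0.227] pointing down, gripper open.
Joint ranges: [-176.03, 176.03], [-82.01, 121.73], [-58.28, 71.71], [-173.87, 95.51], [-174.79, -0.11], [-173.66, 173.66]. Speed limits (degrees/s): [136.94, 136.94, 172.46, 180, 180, 180].

### API

Orientations are given as [roll, pitch, yaw] about the fixed x, y, z axes, in that order (R = Rz(yaw) Ry(pitch) Rx(roll)).
In Python, from plant import r gives the robot as it stands.
- The arm moves only by the tool carry_out, never from a script. Its argument "moves" is a list of rows, each a list of 7 numbers: the shift along the world's x, y, z in mm, then the turn, a rotation vector about the world's x, y, z in rad, then the opening in per cent of the stroke, from 0 (shut) to 100 (fully open). In form: [[x, y, z, wx, wy, wz, claw], ...]. A call has 1 to 5 rows; each row is the pose to reach, as a shift and turn from the pose commanded when the call began; what a row does not reach only later rows make up. A row lasts 1/10 s, in which the tool goes at most 50 mm and 8.59 degrees, less where a joint would pass 70% of its speed; a pose out of reach is approached as far as the arm can. A call with a gripper value outside its range is refused whole. The fingers move at their own pace and stop on an object; "squeeze" is the grip in N (left out, the last holds). Time passes only in rows, so rows that repeat a pose let the fingers close. It gives the time, the measured TCP pose, the force and the opening at its end, in the units of the state.
- r.get_state(): the state, without advancing time (a new reading comes with each control period).
- r.capture(name): name is "scene" or "top" or "wrist"; returns the picture (480x640x3 uint8, blue, green, red); there is no depth.
- r.camera_params(name): a dict with "K" (3x3 intrinsics, pixels), "D" ([k1, k2, p1, p2, k3] as OpenCV has them; the pictures are not rectified), "rvec" (rotation vector, rad) and "tvec" (3), from world to camera coordinates, as OpenCV has them. Camera axes: x right, y down, z forward; pixel columns grow to the right and rows downward; lengths in m; the calibration is good to about 2 mm. A picture is of the moment at which its call begins: read the wrist's pose just before it. camera_params takes no time and is no camera call; for the wrist camera it gives the pose at the moment of the call.
- r.close_job(): hands the job in, once; it reports no verdict.
The state is a dict: "time_s": time; "joints": joint angles; "qd": joint speeds; "joint_torque": joint torques, N m; "tcp_pos": TCP position; "eef_rot": TCP orientation; "contact_force": force on the tool from outside, world axes, zero at the start; "moment": the same for the moment, N m; "gripper_width": finger opening in m.
Only numpy, scipy, OpenCV 4.12 (cv2) and the standard library are available. Lean on these libraries where they do the work, as an engineer would, in place of code of your own. Each camera call takes 0.05 s, during which the arm holds its last target. There are 200 camera calls.

## Working session

There is one attempt and no reset: what is moved stays moved. The work goes in short steps, Python scripts to look and compute and a tool call to move; the robot and the scene stay as the last step left them, time stands still between calls to the robot, and variables do not carry over. Pictures are saved under pics/ and viewed, about 8 in all and at most 12, crops included, and the job is handed in when it is done.

Besides the shell and the picture viewer there is one more tool, called after "Call:" by a JSON object that holds its "api" and its "payload", one argument or row to a line. carry_out: Moves the arm, as the interface text tells. Its arguments: {"type":"object","properties":{"moves":{"type":"array"},"squeeze":{"type":"number"}},"required":["moves"]}

```bash
mkdir -p pics; ls
python3 - <<'E'
from plant import r
import cv2
print(r.get_state(), r.tcp_to_grasp)
for n in("scene","top"):
    cv2.imwrite(f"pics/{n}0.png", r.capture(n)); print(n,r.camera_params(n))
E
```

```text
pics
{'time_s': 0.0, 'joints': array([ 9.16783372e+01,  2.05923011e+01,  6.32243759e-01, -2.02976291e-02,
       -7.01346059e+01, -1.65067560e+01]), 'qd': array([ 0.02862079, -0.06264813, -0.05046371,  0.00056678,  0.02616715,
        0.05236549]), 'joint_torque': array([-2.26601669e-04, -5.82713056e+01,  2.93053490e+01,  6.99742064e+00,
        6.96349656e-03, -1.38752503e-04]), 'tcp_pos': array([0.17265115, 0.6520328 , 0.22560072]), 'eef_rot': array([ 95.1121703 ,  89.90343227, -99.7231616 ]), 'contact_force': array([ 0.36557041, -0.17173899,  0.46932226]), 'moment': array([-0.01209316,  0.03116968, -0.0551297 ]), 'gripper_width': 0.08776452173760543} 0.0188
scene {'K': array([[508.91980258,   0.        , 327.38803436],
       [  0.        , 508.91980258, 241.09045713],
       [  0.        ,   0.        ,   1.        ]]), 'D': array([0.04337807, 0.        , 0.        , 0.        , 0.        ]), 'rvec': array([ 2.51454947,  0.67815732, -0.19916733]), 'tvec': array([-0.48228441, -0.11056829,  1.64098701])}
top {'K': array([[514.34655572,   0.        , 329.92967784],
       [  0.        , 514.34655572, 236.30405403],
       [  0.        ,   0.        ,   1.        ]]), 'D': array([-0.00609496,  0.        ,  0.        ,  0.        ,  0.        ]), 'rvec': array([ 2.14843151, -2.19086849,  0.1131889 ]), 'tvec': array([0.08357732, 0.52629632, 1.73738081])}
```

View pics/top0.png

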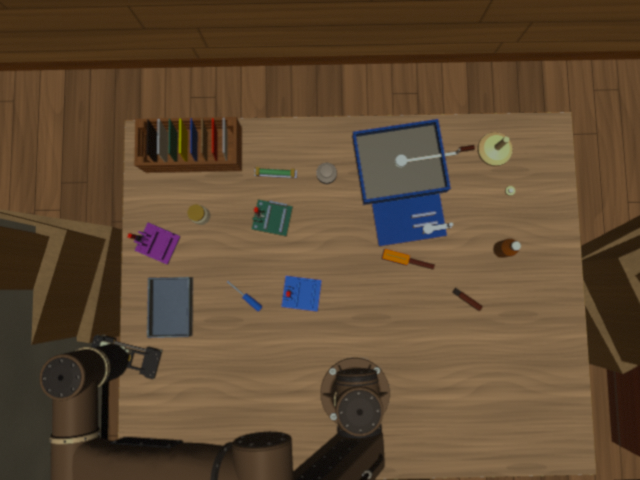

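View pics/scene0.png

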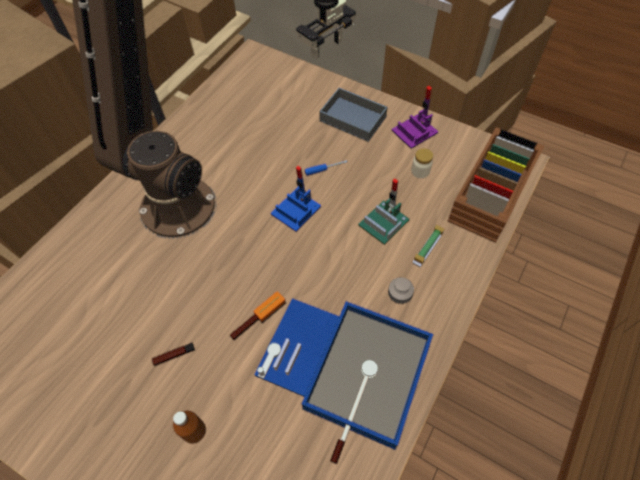

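Top view: wiper head at (396,257) with its handle end at (433,267), green press at (272,217), washer deck at (410,220), latch pivot at about (428,228). The blue and purple presses are decoys. Next I'll get coarse world positions.

```bash
cat > h.py <<'E'
import numpy as np, cv2
from plant import r
from scipy.spatial.transform import Rotation as R
def cam(n): 
    p=r.camera_params(n); return p
def ray(p,uv):
    n=cv2.undistortPoints(np.array(uv,float).reshape(-1,1,2),p["K"],p["D"]).reshape(-1,2)
    M=cv2.Rodrigues(p["rvec"])[0]; d=np.c_[n,np.ones(len(n))]@M
    return -M.T@np.ravel(p["tvec"]), d
def onz(p,uv,z):
    c,d=ray(p,uv); return c+d*((z-c[2])/d[:,2])[:,None]
def proj(p,X):
    return cv2.projectPoints(np.array(X,float).reshape(-1,1,3),p["rvec"],p["tvec"],p["K"],p["D"])[0].reshape(-1,2)
def tri(obs):  # [(p,uv)...] nearest point of rays
    A=np.zeros((3,3));b=np.zeros(3)
    for p,uv in obs:
        c,d=ray(p,uv); d=d[0]/np.linalg.norm(d[0]); P=np.eye(3)-np.outer(d,d); A+=P;b+=P@c
    return np.linalg.solve(A,b)
def hsv(im): return cv2.cvtColor(im,cv2.COLOR_BGR2HSV)
def blobs(m,n=3):
    k,l,s,c=cv2.connectedComponentsWithStats(m.astype(np.uint8))
    o=sorted(range(1,k),key=lambda i:-s[i,4])[:n]
    return l,[(i,s[i],c[i]) for i in o]
def tcp():
    s=r.get_state(); M=R.from_euler('xyz',s["eef_rot"],degrees=True).as_matrix(); return s["tcp_pos"],M
E
python3 - <<'E'
from h import *
np.set_printoptions(precision=4,suppress=True)
p=cam("top")
uv=[(396,257),(433,267),(408,260),(272,217),(258,207),(290,205),(290,235),(254,229),(410,220),(373,206),(440,195),(447,237),(380,245),(428,228),(450,225),(326,173),(275,173),(468,298),(245,295),(508,247),(198,213)]
for a,b in zip(uv,onz(p,uv,0.015)): print(a,b)
w=cam("wrist"); t,M=tcp(); C=cv2.Rodrigues(w["rvec"])[0]
print(t,M); print("cam in tool",M.T@(-C.T@np.ravel(w["tvec"])-t)); print("cam axes in tool\n",M.T@C.T); print(w["K"],w["D"])
E
```

```text
(396, 257) [ 0.4531 -0.1526  0.015 ]
(433, 267) [ 0.4162 -0.2786  0.015 ]
(408, 260) [ 0.4419 -0.1935  0.015 ]
(272, 217) [0.6002 0.2727 0.015 ]
(258, 207) [0.6362 0.3211 0.015 ]
(290, 205) [0.6411 0.2098 0.015 ]
(290, 235) [0.5363 0.211  0.015 ]
(254, 229) [0.5596 0.3353 0.015 ]
(410, 220) [ 0.5804 -0.2053  0.015 ]
(373, 206) [ 0.632  -0.0785  0.015 ]
(440, 195) [ 0.6662 -0.313   0.015 ]
(447, 237) [ 0.5187 -0.3311  0.015 ]
(380, 245) [ 0.4956 -0.0988  0.015 ]
(428, 228) [ 0.5513 -0.2666  0.015 ]
(450, 225) [ 0.5603 -0.3433  0.015 ]
(326, 173) [0.7519 0.0826 0.015 ]
(275, 173) [0.7554 0.261  0.015 ]
(468, 298) [ 0.3082 -0.3939  0.015 ]
(245, 295) [0.3333 0.3671 0.015 ]
(508, 247) [ 0.48   -0.5402  0.015 ]
(198, 213) [0.6193 0.5294 0.015 ]
[0.1727 0.6521 0.2257] [[-0.0002 -0.256  -0.9667]
 [-0.0015 -0.9667  0.256 ]
 [-1.      0.0015 -0.0001]]
cam in tool [-0.1586 -0.0003 -0.0731]
cam axes in tool
 [[-0.0002 -0.2702  0.9628]
 [ 1.      0.0001  0.0003]
 [-0.0001  0.9628  0.2702]]
[[332.0314   0.     320.5442]
 [  0.     332.0314 244.2891]
 [  0.       0.       1.    ]] [-0.0239  0.      0.      0.      0.    ]
```

Call:
{"api": "carry_out", "payload": {
  "moves": [
    [30, -35, 15, 0, 0, 0, 100],
    [60, -70, 30, 0, 0, 0, 100],
    [90, -105, 45, 0, 0, 0, 100],
    [120, -140, 55, 0, 0, 0, 100],
    [150, -175, 55, 0, 0, 0, 100]
  ]
}}

```text
time_s: 0.6
tcp_pos: [0.3239, 0.4765, 0.2831]
eef_rot: [-100.3, 89.9, 64.9]
contact_force: [0.9, 1.4, 0.0]
gripper_width: 0.0876
```

Call:
{"api": "carry_out", "payload": {
  "moves": [
    [30, -35, 0, 0, 0, 0, 100],
    [60, -70, 0, 0, 0, 0, 100],
    [90, -105, 0, 0, 0, 0, 100],
    [120, -140, 0, 0, 0, 0, 100],
    [150, -175, 0, 0, 0, 0, 100]
  ]
}}

```text
time_s: 1.1
tcp_pos: [0.4735, 0.3008, 0.2814]
eef_rot: [29.7, 90.0, -165.2]
contact_force: [0.6, 0.6, -0.6]
gripper_width: 0.0873
```

Call:
{"api": "carry_out", "payload": {
  "moves": [
    [30, -30, 0, 0, 0, 0, 100],
    [30, -30, 0, 0, 0, 0, 100],
    [30, -30, 0, 0, 0, 0, 100],
    [30, -30, 0, 0, 0, 0, 100]
  ]
}}

```text
time_s: 1.5
tcp_pos: [0.5024, 0.2727, 0.2813]
eef_rot: [35.0, 90.0, -159.9]
contact_force: [-0.5, 0.6, -0.5]
gripper_width: 0.0875
```

Run:
```python
from h import *
import pickle
s=r.get_state();print(s["tcp_pos"],s["joints"],s["time_s"])
p=cam("wrist"); im=r.capture("wrist"); pickle.dump((p,im),open("w1.pkl","wb")); cv2.imwrite("pics/w1.png",im)
```

```text
[0.50237495 0.27273343 0.28127528] [ 4.80918013e+01  9.06305325e+00 -7.67633248e+00 -1.48501298e-02
 -7.32874261e+01  2.70868552e+01] 1.5
```

View pics/w1.png

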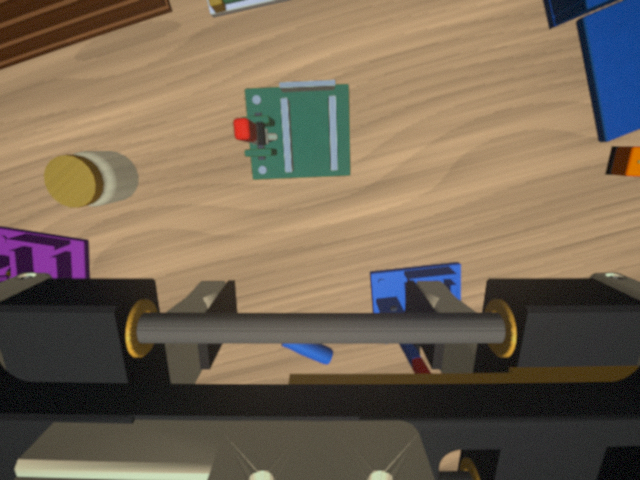

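Call:
{"api": "carry_out", "payload": {
  "moves": [
    [0, -48, 0, 0, 0, 0, 100],
    [0, -96, 0, 0, 0, 0, 100],
    [0, -144, 0, 0, 0, 0, 100],
    [0, -192, 0, 0, 0, 0, 100],
    [0, -240, 0, 0, 0, 0, 100]
  ]
}}

```text
time_s: 2.05
tcp_pos: [0.5021, 0.032, 0.2819]
eef_rot: [-138.0, 89.9, 27.3]
contact_force: [1.3, 0.2, 1.5]
gripper_width: 0.0879
```

Call:
{"api": "carry_out", "payload": {
  "moves": [
    [0, -48, 0, 0, 0, 0, 100],
    [0, -96, 0, 0, 0, 0, 100],
    [0, -144, 0, 0, 0, 0, 100],
    [0, -192, 0, 0, 0, 0, 100],
    [0, -220, 0, 0, 0, 0, 100]
  ]
}}

```text
time_s: 2.55
tcp_pos: [0.5026, -0.1891, 0.2817]
eef_rot: [145.4, 90.0, -49.3]
contact_force: [0.6, -0.3, -0.3]
gripper_width: 0.0876
```

Call:
{"api": "carry_out", "payload": {
  "moves": [
    [0, 0, 0, 0, 0, 0, 100],
    [0, 0, 0, 0, 0, 0, 100],
    [0, 0, 0, 0, 0, 0, 100]
  ]
}}

```text
time_s: 2.85
tcp_pos: [0.5029, -0.1863, 0.2816]
eef_rot: [-127.0, 90.0, 38.2]
contact_force: [-0.3, 0.7, -0.1]
gripper_width: 0.0877
```

Run:
```python
from h import *
import pickle
s=r.get_state();print(s["tcp_pos"],s["joints"],s["time_s"])
p=cam("wrist"); im=r.capture("wrist"); pickle.dump((p,im),open("w2.pkl","wb")); cv2.imwrite("pics/w2.png",im)
```

```text
[ 0.50294873 -0.18629931  0.28163992] [ 6.19584093e-01  5.55101197e+00 -1.17487151e+01 -1.15733732e-02
 -7.26859386e+01  7.46425062e+01] 2.85
```

View pics/w2.png

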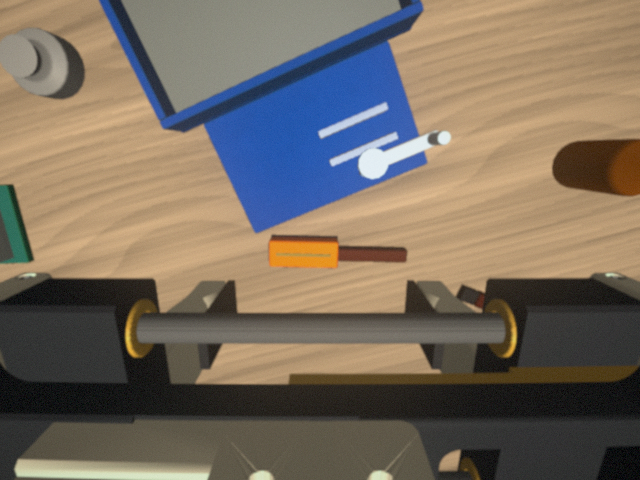

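w1 shows the green press at (250–350, 82–180): stop wall at the top, cheeks at u≈287 and 333, and the red lever tip at (243,129). w2 shows the wiper head at (303,252) with its handle to (405,254), the slot walls at (353,120) and (363,149), and the latch pivot at (373,163) with its post at (443,138).

```bash
cat > meas.py <<'E'
from h import *
import pickle
np.set_printoptions(precision=4,suppress=True)
def rect(p,m,z,box):
    mm=np.zeros_like(m,dtype=np.uint8); x0,y0,x1,y1=box; mm[y0:y1,x0:x1]=m[y0:y1,x0:x1]
    l,b=blobs(mm,1); i=b[0][0]; ys,xs=np.where(l==i)
    W=onz(p,np.c_[xs,ys],z)[:,:2]
    c,s,a=cv2.minAreaRect((W*1000).astype(np.float32)); return np.array(c),np.array(s),a,W.mean(0)*1000,len(xs)
if __name__=="__main__":
    p,im=pickle.load(open("w1.pkl","rb")); H=hsv(im); h,s,v=[H[...,i].astype(int) for i in range(3)]
    print("base",rect(p,(h>65)&(h<95)&(s>80),.012,(230,70,365,195)))
    g=(s<70)&(v>110)
    for n,b in(("chL",(278,92,298,178)),("chR",(324,90,342,178)),):print(n,rect(p,g,.04,b))
    print("wall",rect(p,g,.042,(270,76,342,90)))
    print("redtip",rect(p,((h<8)|(h>172))&(s>150),.17,(225,110,265,145)))
    p,im=pickle.load(open("w2.pkl","rb")); H=hsv(im); h,s,v=[H[...,i].astype(int) for i in range(3)]
    print("head",rect(p,(h>8)&(h<20)&(s>200)&(v>150),.032,(260,230,345,275)))
    print("handle",rect(p,(v<110)&(h<14),.03,(338,240,420,266)))
    g=(s<90)&(v>140)
    print("wallF",rect(p,g,.044,(310,95,392,140)));print("wallN",rect(p,g,.044,(325,130,359,170)))
    print("latch",onz(p,[(373,163),(444,138)],.06)*1000, onz(p,[(444,138)],.093)*1000)
    print("deck corners",onz(p,[(257,233),(427,161)],.015)*1000)
    c=im[90:190,300:460]; d=pickle.load(open("w1.pkl","rb"))[1][70:190,225:365]
    cv2.imwrite("pics/crop.png",np.hstack([cv2.resize(c,(480,360),interpolation=2),cv2.resize(d,(320,360),interpolation=2)]))
E
python3 meas.py
```

```text
base (array([601.7166, 277.666 ]), array([127.727 , 104.4819]), 77.54148864746094, array([600.8758, 271.7525]), 6353)
chL (array([600.1392, 288.3162]), array([ 9.5095, 82.5753]), 77.6544189453125, array([600.7272, 288.1145]), 616)
chR (array([588.4736, 235.656 ]), array([ 9.7405, 82.3594]), 77.40383911132812, array([589.7778, 235.3239]), 639)
wall (array([647.1932, 251.8599]), array([78.3871,  7.3994]), 77.09989166259766, array([646.9605, 250.6737]), 408)
redtip (array([604.2758, 307.0918]), array([16.6128, 16.1687]), 74.99922943115234, array([604.2828, 308.0316]), 392)
head (array([ 456.4044, -151.3844]), array([88.0428, 33.6807]), 75.26248168945312, array([ 456.9051, -151.2531]), 1438)
handle (array([ 438.2162, -237.6983]), array([85.7399, 10.2739]), 72.26244354248047, array([ 438.9397, -237.9735]), 291)
wallF (array([ 597.2465, -247.8494]), array([ 9.2628, 82.3809]), 7.825206279754639, array([ 597.3359, -248.2715]), 634)
wallN (array([ 561.1161, -229.6765]), array([ 9.2576, 36.8397]), 7.610637664794922, array([ 561.182 , -229.4833]), 256)
latch [[ 546.7267 -257.9895   60.    ]
 [ 553.245  -339.2766   60.    ]] [[ 555.0201 -327.5862   93.    ]]
deck corners [[ 494.6292  -97.1848   15.    ]
 [ 528.9316 -330.1222   15.    ]]
```

View pics/crop.png

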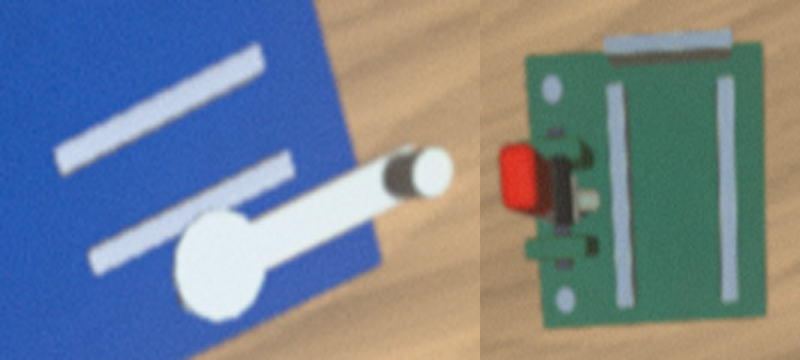

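The crop confirms the slot walls, latch, cheeks and lever as measured. Resulting poses (mm, degrees):
- **Press bed:** (594.5, 262), x at −12.5°.
- **Rest seat:** (574, −204), washer x at 7.7°. The latch pivot predicted from this agrees to under 1 mm.
- **Wiper head:** (456, −151), at 75.3°.

Now I'll go to the handle.

Call:
{"api": "carry_out", "payload": {
  "moves": [
    [-7, -4, -20, 0, 0, -0.145, 50],
    [-14, -8, -40, 0, 0, -0.29, 50],
    [-21, -12, -60, 0, 0, -0.435, 50],
    [-28, -16, -80, 0, 0, -0.58, 50],
    [-35, -20, -100, 0, 0, -0.725, 50]
  ]
}}

```text
time_s: 3.4
tcp_pos: [0.4679, -0.2064, 0.1811]
eef_rot: [-121.3, 90.0, 2.1]
contact_force: [1.1, 0.2, 0.1]
gripper_width: 0.0531
```

Call:
{"api": "carry_out", "payload": {
  "moves": [
    [-7, -4, -10, 0, 0, -0.145, 50],
    [-14, -8, -20, 0, 0, -0.29, 50],
    [-21, -12, -30, 0, 0, -0.435, 50],
    [-28, -16, -40, 0, 0, -0.58, 50],
    [-30, -17, -50, 0, 0, -0.725, 50]
  ]
}}

```text
time_s: 3.9
tcp_pos: [0.4376, -0.2236, 0.1315]
eef_rot: [-76.5, 90.0, 5.3]
contact_force: [-0.6, -0.5, 0.1]
gripper_width: 0.0437
```

Call:
{"api": "carry_out", "payload": {
  "moves": [
    [0, 0, 0, 0, 0, -0.122, 50],
    [0, 0, 0, 0, 0, -0.122, 50],
    [0, 0, 0, 0, 0, -0.122, 50],
    [0, 0, 0, 0, 0, -0.122, 50]
  ]
}}

```text
time_s: 4.3
tcp_pos: [0.4382, -0.224, 0.1319]
eef_rot: [-82.7, 90.0, -7.3]
contact_force: [-0.5, -0.5, 0.8]
gripper_width: 0.0442
```

```bash
cat >> h.py <<'E'
def zang():
    t,M=tcp(); return np.degrees(np.arctan2(M[1,2],M[0,2]))
def to(xy,z,ang):
    t,M=tcp(); d=np.append(xy,z)-t*1000; a=(ang-zang()+180)%360-180
    s=r.get_state(); print("t",s["time_s"],"tcp",(t*1000).round(1),"ang %.2f tilt %.2f"%(zang(),np.degrees(np.arccos(-M[2,0]))),"shift",d.round(1),"turn %.3f"%np.radians(a),"q",s["joints"].round(0),"F",s["contact_force"].round(1),"w %.4f"%s["gripper_width"])
E
python3 - <<'E'
from h import *
from meas import rect
to((437.3,-223.9),6,75.26)
p=cam("wrist"); im=r.capture("wrist"); cv2.imwrite("pics/w3.png",im)
E
```

```text
t 4.3 tcp [ 438.2 -224.   131.9] ang 75.32 tilt 0.04 shift [  -0.9    0.1 -125.9] turn -0.001 q [ -4.   8. -30.   0. -52. -11.] F [-0.5 -0.5  0.8] w 0.0442
```

View pics/w3.png

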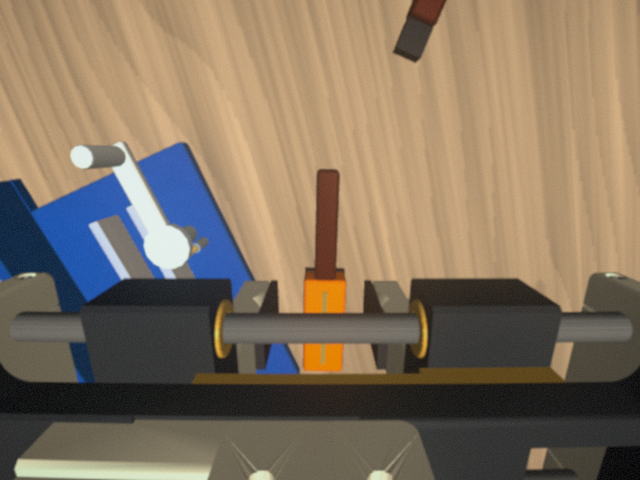

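w3: the handle runs straight up between the fingers at u≈325, which is well aligned. I'll lower and grip.

Call:
{"api": "carry_out", "payload": {
  "moves": [
    [-1, 0, -35, 0, 0, 0, 50],
    [-1, 0, -70, 0, 0, 0, 50],
    [-1, 0, -100, 0, 0, 0, 50],
    [-1, 0, -118, 0, 0, 0, 50],
    [-1, 0, -126, 0, 0, 0, 50]
  ]
}}

```text
time_s: 4.85
tcp_pos: [0.4358, -0.2243, 0.004]
eef_rot: [98.7, 89.8, 173.9]
contact_force: [-0.4, -0.2, 1.1]
gripper_width: 0.0437
```

Call:
{"api": "carry_out", "payload": {
  "moves": [
    [0, 0, 0, 0, 0, 0, 50],
    [0, 0, 0, 0, 0, 0, 10],
    [0, 0, 0, 0, 0, 0, 5],
    [0, 0, 0, 0, 0, 0, 5],
    [0, 0, 0, 0, 0, 0, 5]
  ],
  "squeeze": 55
}}

```text
time_s: 5.35
tcp_pos: [0.437, -0.2245, 0.0063]
eef_rot: [-79.8, 89.9, -4.7]
contact_force: [-3.7, 0.0, 2.1]
gripper_width: 0.0177
```

Call:
{"api": "carry_out", "payload": {
  "moves": [
    [0, 0, 0, 0, 0, 0, 5],
    [0, 0, 0, 0, 0, 0, 5],
    [0, 0, 0, 0, 0, 0, 5]
  ]
}}

```text
time_s: 5.65
tcp_pos: [0.4371, -0.2246, 0.0061]
eef_rot: [-92.2, 90.0, -17.0]
contact_force: [-1.3, -0.1, 6.9]
gripper_width: 0.0175
```

Run:
```python
from h import *
to((437.3,-223.9),6,75.26)
```

```text
t 5.65 tcp [ 437.1 -224.6    6.1] ang 75.12 tilt 0.05 shift [ 0.2  0.7 -0.1] turn 0.002 q [ -4.  19. -37.   0. -34. -11.] F [-1.3 -0.1  6.9] w 0.0175
```

Call:
{"api": "carry_out", "payload": {
  "moves": [
    [0, 0, 10, 0, 0, 0, 5],
    [0, 0, 30, 0, 0, 0, 5],
    [0, 0, 65, 0, 0, 0, 5],
    [0, 0, 105, 0, 0, 0, 5],
    [0, 20, 140, 0, 0, 0, 5]
  ]
}}

```text
time_s: 6.15
tcp_pos: [0.4366, -0.2053, 0.1476]
eef_rot: [-147.9, 90.0, -72.9]
contact_force: [1.9, 0.6, -0.6]
gripper_width: 0.0175
```

Call:
{"api": "carry_out", "payload": {
  "moves": [
    [5, 30, 10, 0, 0, -0.12, 5],
    [10, 60, 10, 0, 0, -0.24, 5],
    [15, 95, 10, 0, 0, -0.36, 5],
    [20, 130, 10, 0, 0, -0.48, 5],
    [30, 170, 10, 0, 0, -0.6, 5]
  ]
}}

```text
time_s: 6.65
tcp_pos: [0.4658, -0.0335, 0.1561]
eef_rot: [83.8, 90.0, 124.2]
contact_force: [0.6, -1.2, -0.7]
gripper_width: 0.0174
```

Call:
{"api": "carry_out", "payload": {
  "moves": [
    [5, 40, 0, 0, 0, -0.12, 5],
    [10, 80, 0, 0, 0, -0.24, 5],
    [15, 120, 0, 0, 0, -0.36, 5],
    [20, 160, 0, 0, 0, -0.48, 5],
    [25, 200, 0, 0, 0, -0.6, 5]
  ]
}}

```text
time_s: 7.15
tcp_pos: [0.4912, 0.167, 0.1559]
eef_rot: [166.9, 90.0, 173.0]
contact_force: [0.6, 0.8, -1.0]
gripper_width: 0.0172
```

Call:
{"api": "carry_out", "payload": {
  "moves": [
    [5, 30, 0, 0, 0, -0.11, 5],
    [10, 60, 0, 0, 0, -0.22, 5],
    [15, 90, 0, 0, 0, -0.329, 5],
    [20, 105, 0, 0, 0, -0.329, 5],
    [27, 113, 0, 0, 0, -0.329, 5]
  ]
}}

```text
time_s: 7.65
tcp_pos: [0.5185, 0.2795, 0.1555]
eef_rot: [-142.2, 90.0, -154.5]
contact_force: [-0.5, 0.1, -1.5]
gripper_width: 0.0177
```

Call:
{"api": "carry_out", "payload": {
  "moves": [
    [0, 0, 0, 0, 0, 0, 5],
    [0, 0, 0, 0, 0, 0, 5],
    [0, 0, 0, 0, 0, 0, 5]
  ]
}}

```text
time_s: 7.95
tcp_pos: [0.5185, 0.2773, 0.1556]
eef_rot: [-137.4, 90.0, -149.9]
contact_force: [-0.1, -0.3, -1.8]
gripper_width: 0.0181
```

Run:
```python
from h import *
import pickle
to((519.3,278.8),19,-12.5)
p=cam("wrist"); im=r.capture("wrist"); pickle.dump((p,im),open("w4.pkl","wb")); cv2.imwrite("pics/w4.png",im)
p=cam("scene"); im=r.capture("scene"); pickle.dump((p,im),open("s4.pkl","wb")); cv2.imwrite("pics/s4.png",cv2.resize(im[140:280,300:480],(720,560)))
im=r.capture("top"); pickle.dump((cam("top"),im),open("t4.pkl","wb"))
```

```text
t 7.95 tcp [518.5 277.3 155.6] ang -12.53 tilt 0.03 shift [   0.8    1.5 -136.6] turn 0.000 q [  47.   16.  -16.   -0.  -58. -150.] F [-0.1 -0.3 -1.8] w 0.0181
```

View pics/s4.png

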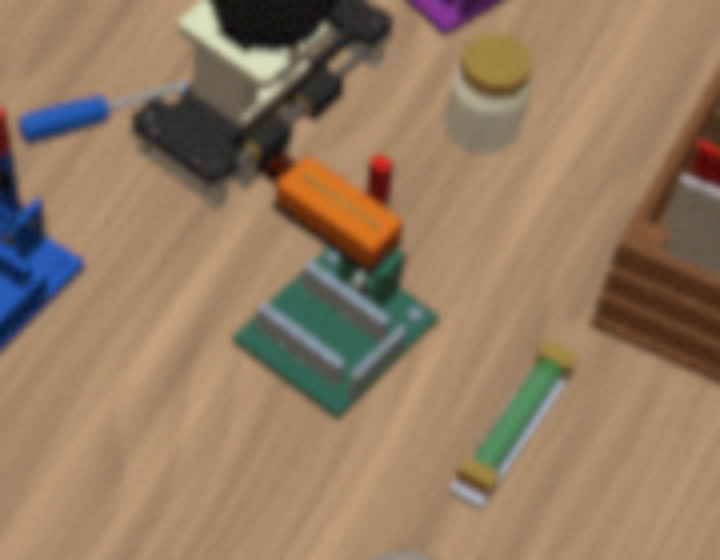

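s4: the wiper is held level behind and above the green press, and the lever is clear of it. I'll check the head pose numerically before lowering.

Run:
```python
from h import *
from meas import rect
import pickle
p,im=pickle.load(open("t4.pkl","rb")); H=hsv(im); h,s,v=[H[...,i].astype(int) for i in range(3)]
m=(h>8)&(h<20)&(s>200)&(v>130)
u=proj(p,[.594,.262,.18])[0]; print(u)
print("top",rect(p,m,.1815,(int(u[0])-25,int(u[1])-25,int(u[0])+25,int(u[1])+25)))
p,im=pickle.load(open("s4.pkl","rb")); H=hsv(im); h,s,v=[H[...,i].astype(int) for i in range(3)]
m=(h>8)&(h<20)&(s>200)&(v>215)
u=proj(p,[.594,.262,.18])[0]; print(u)
print("scene",rect(p,m,.1815,(int(u[0])-25,int(u[1])-25,int(u[0])+25,int(u[1])+25)))
```

```text
[269.5912 211.5816]
top (array([604.7015, 258.664 ]), array([33.4243, 62.1525]), 78.28231048583984, array([608.1745, 256.3091]), 177)
[384.3707 190.2836]
scene (array([568.0737, 257.1563]), array([4.4662, 0.    ]), 156.9627227783203, array([568.0737, 257.1563]), 2)
```

Call:
{"api": "carry_out", "payload": {
  "moves": [
    [1, 1.5, -25, 0, 0, 0, 5],
    [1, 1.5, -60, 0, 0, 0, 5],
    [1, 1.5, -90, 0, 0, 0, 5],
    [1, 1.5, -105, 0, 0, 0, 5],
    [1, 1.5, -112, 0, 0, 0, 5]
  ]
}}

```text
time_s: 8.6
tcp_pos: [0.519, 0.2789, 0.0419]
eef_rot: [-123.4, 89.8, -136.0]
contact_force: [0.9, 0.3, -1.2]
gripper_width: 0.0173
```

Call:
{"api": "carry_out", "payload": {
  "moves": [
    [0, 0, -5, 0, 0, 0, 5],
    [0, 0, -11, 0, 0, 0, 5],
    [0, 0, -17, 0, 0, 0, 5],
    [0, 0, -21, 0, 0, 0, 5],
    [0, 0, -23, 0, 0, 0, 5]
  ]
}}

```text
time_s: 9.1
tcp_pos: [0.5197, 0.28, 0.0204]
eef_rot: [81.6, 90.0, 69.1]
contact_force: [-0.1, 0.5, -1.9]
gripper_width: 0.0174
```

Call:
{"api": "carry_out", "payload": {
  "moves": [
    [0, 0, 0, 0, 0, 0, 5],
    [0, 0, -1, 0, 0, 0, 5],
    [0, 0, -1, 0, 0, 0, 5]
  ]
}}

```text
time_s: 9.4
tcp_pos: [0.5198, 0.2801, 0.0197]
eef_rot: [59.4, 90.0, 46.9]
contact_force: [0.3, -0.7, -1.0]
gripper_width: 0.0174
```

Run:
```python
from h import *
to((519.3,278.8),18,-12.5)
```

```text
t 9.4 tcp [519.8 280.1  19.7] ang -12.50 tilt 0.02 shift [-0.5 -1.3 -1.7] turn -0.000 q [  47.   25.  -24.    0.  -41. -150.] F [ 0.3 -0.7 -1. ] w 0.0174
```

Call:
{"api": "carry_out", "payload": {
  "moves": [
    [0, -1, -1, 0, 0, 0, 5],
    [0, -1, -1.5, 0, 0, 0, 5],
    [0, -1, -1.5, 0, 0, 0, 5]
  ]
}}

```text
time_s: 9.7
tcp_pos: [0.5198, 0.279, 0.0183]
eef_rot: [40.0, 90.0, 27.5]
contact_force: [-0.7, -0.7, 1.2]
gripper_width: 0.0173
```

Run:
```python
from h import *
to((519.3,278.8),18,-12.5)
```

```text
t 9.7 tcp [519.8 279.   18.3] ang -12.50 tilt 0.02 shift [-0.5 -0.2 -0.3] turn -0.000 q [  47.   25.  -24.    0.  -41. -150.] F [-0.7 -0.7  1.2] w 0.0173
```

Call:
{"api": "carry_out", "payload": {
  "moves": [
    [0, 0, 0, 0, 0, 0, 25],
    [0, 0, 0, 0, 0, 0, 50],
    [0, 0, 0, 0, 0, 0, 50],
    [0, 0, 10, 0, 0, 0, 50],
    [0, 0, 40, 0, 0, 0, 50]
  ]
}}

```text
time_s: 10.2
tcp_pos: [0.5183, 0.2776, 0.0564]
eef_rot: [-125.2, 89.7, -137.7]
contact_force: [1.0, -0.3, 0.8]
gripper_width: 0.0428
```

Call:
{"api": "carry_out", "payload": {
  "moves": [
    [0, 0, 40, 0, 0, 0, 50],
    [0, 0, 80, 0, 0, 0, 50],
    [0, 0, 120, 0, 0, 0, 50],
    [0, 0, 157, 0, 0, 0.145, 50],
    [10, 4, 157, 0, 0, 0.29, 50]
  ]
}}

```text
time_s: 10.7
tcp_pos: [0.5316, 0.2843, 0.2228]
eef_rot: [33.4, 89.4, 37.9]
contact_force: [-0.0, 0.7, -0.6]
gripper_width: 0.0436
```

Call:
{"api": "carry_out", "payload": {
  "moves": [
    [8, 3, 0, 0, 0, 0.145, 50],
    [16, 6, 0, 0, 0, 0.29, 50],
    [24, 9, 0, 0, 0, 0.435, 50],
    [32, 12, 0, 0, 0, 0.58, 50],
    [40, 15, 0, 0, 0, 0.725, 50]
  ]
}}

```text
time_s: 11.2
tcp_pos: [0.57, 0.298, 0.216]
eef_rot: [-7.9, 90.0, 38.1]
contact_force: [-0.1, 0.5, -1.3]
gripper_width: 0.0436
```

Call:
{"api": "carry_out", "payload": {
  "moves": [
    [15, 5, 0, 0, 0, 0.145, 50],
    [25, 7, 0, 0, 0, 0.29, 50],
    [35, 10, 0, 0, 0, 0.435, 50],
    [35, 10, 0, 0, 0, 0.556, 50],
    [35, 10, 0, 0, 0, 0.556, 50]
  ]
}}

```text
time_s: 11.7
tcp_pos: [0.6049, 0.3079, 0.2155]
eef_rot: [-51.0, 90.0, 26.6]
contact_force: [0.2, -0.6, 0.2]
gripper_width: 0.0438
```

Run:
```python
from h import *
to((604.6,307.8),151,77.5)
p=cam("wrist");im=r.capture("wrist"); 
w=im[0:480].copy()
print(proj(p,[[.6046,.3078,.170],[.5945,.2622,.04]]))
cv2.imwrite("pics/w5.png",w)
```

```text
t 11.7 tcp [604.9 307.9 215.5] ang 77.59 tilt 0.01 shift [ -0.3  -0.1 -64.5] turn -0.002 q [ 43.  21.   0.   0. -69. -56.] F [ 0.2 -0.6  0.2] w 0.0438
[[321.34692801 266.72473266]
 [321.28890208 178.08165845]]
```

View pics/w5.png

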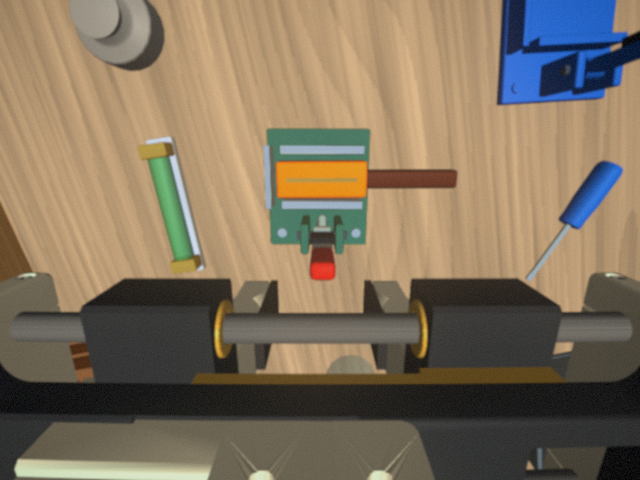

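w5: the wiper is seated between the cheeks, head at (322,180), handle out at the front, and the lever tip at (322,268) is where predicted. Now I'll pinch the lever and take it down its arc.

Call:
{"api": "carry_out", "payload": {
  "moves": [
    [0, 0, -25, 0, 0, 0, 50],
    [0, 0, -50, 0, 0, 0, 50],
    [0, 0, -64, 0, 0, 0, 50],
    [0, 0, -64, 0, 0, 0, 50],
    [0, 0, -64, 0, 0, 0, 5]
  ],
  "squeeze": 15
}}

```text
time_s: 12.25
tcp_pos: [0.6051, 0.3082, 0.1519]
eef_rot: [-81.6, 90.0, -4.1]
contact_force: [-0.4, 0.3, 1.3]
gripper_width: 0.0404
```

Call:
{"api": "carry_out", "payload": {
  "moves": [
    [0, 0, 0, 0, 0, 0, 5],
    [0, 0, 0, 0, 0, 0, 5],
    [0, 0, 0, 0, 0, 0, 5],
    [0, 0, 0, 0, 0, 0, 5]
  ]
}}

```text
time_s: 12.65
tcp_pos: [0.6042, 0.3084, 0.152]
eef_rot: [26.1, 89.9, 103.7]
contact_force: [-5.1, 1.3, 4.8]
gripper_width: 0.0157
```

Run:
```python
from h import *
to((604.6,307.8),151,77.5)
```

```text
t 12.65 tcp [604.2 308.4 152. ] ang 77.51 tilt 0.05 shift [ 0.4 -0.6 -1. ] turn -0.000 q [ 43.  24.  -4.  -0. -62. -56.] F [-5.1  1.3  4.8] w 0.0157
```

Call:
{"api": "carry_out", "payload": {
  "moves": [
    [-2, -11, -1, 0, 0, 0, 5],
    [-5, -23, -4, 0, 0, 0, 5],
    [-7, -34, -8, 0, 0, 0, 5],
    [-10, -44, -12, 0, 0, 0, 5],
    [-12, -54, -18, 0, 0, 0, 5]
  ]
}}

```text
time_s: 13.15
tcp_pos: [0.5925, 0.2552, 0.1344]
eef_rot: [-15.1, 89.8, 62.5]
contact_force: [-6.2, 3.5, 5.7]
gripper_width: 0.016
```

Call:
{"api": "carry_out", "payload": {
  "moves": [
    [-2, -9, -7, 0, 0, 0, 5],
    [-4, -18, -15, 0, 0, 0, 5],
    [-6, -26, -23, 0, 0, 0, 5],
    [-7, -33, -33, 0, 0, 0, 5],
    [-9, -39, -43, 0, 0, 0, 5]
  ]
}}

```text
time_s: 13.65
tcp_pos: [0.5831, 0.2135, 0.0898]
eef_rot: [153.0, 89.9, -129.5]
contact_force: [-1.1, -3.6, 1.4]
gripper_width: 0.0158
```

Call:
{"api": "carry_out", "payload": {
  "moves": [
    [-1, -5, -11, 0, 0, 0, 5],
    [-2, -9, -22, 0, 0, 0, 5],
    [-3, -12, -33, 0, 0, 0, 5],
    [-3, -14, -45, 0, 0, 0, 5],
    [-3, -14, -51, 0, 0, 0, 5]
  ]
}}

```text
time_s: 14.15
tcp_pos: [0.5798, 0.1992, 0.0372]
eef_rot: [145.2, 89.8, -137.3]
contact_force: [0.3, -7.3, -2.7]
gripper_width: 0.0155
```

Call:
{"api": "carry_out", "payload": {
  "moves": [
    [0, 0, -1, 0, 0, 0, 5],
    [0, 0, -2, 0, 0, 0, 5],
    [0, 0, -2, 0, 0, 0, 5]
  ]
}}

```text
time_s: 14.45
tcp_pos: [0.5798, 0.1992, 0.0356]
eef_rot: [146.7, 89.8, -135.8]
contact_force: [0.9, -7.9, -3.9]
gripper_width: 0.0157
```

Run:
```python
from h import *
to((580.9,200.7),39,77.5)
```

```text
t 14.45 tcp [579.8 199.2  35.6] ang 77.47 tilt 0.23 shift [1.1 1.5 3.4] turn 0.001 q [ 37.  25. -20.   0. -45. -50.] F [ 0.9 -7.9 -3.9] w 0.0157
```

Call:
{"api": "carry_out", "payload": {
  "moves": [
    [0, 0, 0, 0, 0, 0, 40],
    [0, 0, 0, 0, 0, 0, 40],
    [0, 0, 0, 0, 0, 0, 40],
    [0, 0, 0, 0, 0, 0, 40],
    [0, 0, 0, 0, 0, 0, 40]
  ]
}}

```text
time_s: 14.95
tcp_pos: [0.5809, 0.2014, 0.0372]
eef_rot: [-37.1, 90.0, 40.4]
contact_force: [0.6, 0.2, -0.2]
gripper_width: 0.0348
```

Call:
{"api": "carry_out", "payload": {
  "moves": [
    [0, 0, 0, 0, 0, 0, 40],
    [0, 0, 0, 0, 0, 0, 40],
    [0, 0, 0, 0, 0, 0, 40],
    [0, 0, 0, 0, 0, 0, 40],
    [0, 0, 0, 0, 0, 0, 40]
  ]
}}

```text
time_s: 15.45
tcp_pos: [0.5807, 0.201, 0.037]
eef_rot: [125.5, 90.0, -157.0]
contact_force: [-0.7, 0.6, 0.7]
gripper_width: 0.0349
```

Run:
```python
from h import *
to((580.9,200.7),39,77.5)
for n in("scene","wrist","top"):
    p=cam(n); im=r.capture(n); H=hsv(im);h,s,v=[H[...,i].astype(int) for i in range(3)]
    m=((h<8)|(h>172))&(s>150)&(v>80)
    print(n,[(b[1][4],b[2].round(1)) for b in blobs(m,4)[1]],proj(p,[[.5808,.2007,.058],[.6046,.3078,.17]]).round(1).tolist())
    if n=="wrist": cv2.imwrite("pics/w6.png",im)
```

```text
t 15.45 tcp [580.7 201.   37. ] ang 77.51 tilt 0.00 shift [ 0.2 -0.3  2. ] turn -0.000 q [ 37.  25. -20.  -0. -45. -50.] F [-0.7  0.6  0.7] w 0.0349
scene [(np.int32(234), array([492.9, 185.1])), (np.int32(117), array([167.3, 355. ])), (np.int32(66), array([428.1,  91.3])), (np.int32(46), array([298.7, 170.9]))] [[367.5, 227.5], [394.6, 182.9]]
wrist [(np.int32(998), array([321.6, 358.3])), (np.int32(930), array([321.9, 300.1]))] [[320.7, 315.1], [320.1, 906.5]]
top [(np.int32(77), array([212.4, 133.9])), (np.int32(20), array([129.5, 235.2])), (np.int32(16), array([288.3, 293.1]))] [[291.9, 220.5], [255.5, 209.0]]
```

The lever is down and holds by itself: its red end sits between the open fingers and no red is left at the upright position. I'll wait a little longer, then pinch it and take it back up.

Call:
{"api": "carry_out", "payload": {
  "moves": [
    [0, 0, 1, 0, 0, 0, 40],
    [0, 0, 2, 0, 0, 0, 40],
    [0, 0, 2, 0, 0, 0, 40],
    [0, 0, 2, 0, 0, 0, 5],
    [0, 0, 2, 0, 0, 0, 5]
  ],
  "squeeze": 18
}}

```text
time_s: 16.1
tcp_pos: [0.5807, 0.201, 0.0391]
eef_rot: [-23.0, 90.0, 54.5]
contact_force: [0.8, -0.2, 0.1]
gripper_width: 0.0245
```

Call:
{"api": "carry_out", "payload": {
  "moves": [
    [0, 0, 0, 0, 0, 0, 5],
    [0, 0, 0, 0, 0, 0, 5],
    [0, 0, 0, 0, 0, 0, 5],
    [0, 0, 6, 0, 0, 0, 5],
    [0, 2, 17, 0, 0, 0, 5]
  ]
}}

```text
time_s: 16.6
tcp_pos: [0.5806, 0.2026, 0.0555]
eef_rot: [146.9, 89.9, -135.6]
contact_force: [3.6, 0.2, -6.5]
gripper_width: 0.0158
```

Call:
{"api": "carry_out", "payload": {
  "moves": [
    [1, 3, 12, 0, 0, 0, 5],
    [2, 7, 23, 0, 0, 0, 5],
    [3, 12, 34, 0, 0, 0, 5],
    [4, 18, 44, 0, 0, 0, 5],
    [6, 25, 53, 0, 0, 0, 5]
  ]
}}

```text
time_s: 17.1
tcp_pos: [0.5863, 0.2277, 0.1103]
eef_rot: [152.9, 89.9, -129.6]
contact_force: [-2.4, -3.8, -3.0]
gripper_width: 0.0157
```

Call:
{"api": "carry_out", "payload": {
  "moves": [
    [2, 8, 9, 0, 0, 0, 5],
    [4, 16, 17, 0, 0, 0, 5],
    [6, 26, 23, 0, 0, 0, 5],
    [8, 36, 29, 0, 0, 0, 5],
    [11, 46, 34, 0, 0, 0, 5]
  ]
}}

```text
time_s: 17.6
tcp_pos: [0.5971, 0.2756, 0.1444]
eef_rot: [33.3, 89.9, 110.8]
contact_force: [-8.4, 2.8, -0.5]
gripper_width: 0.0157
```

Call:
{"api": "carry_out", "payload": {
  "moves": [
    [2, 11, 4, 0, 0, 0, 5],
    [5, 22, 6, 0, 0, 0, 5],
    [7, 34, 8, 0, 0, 0, 5],
    [7, 34, 8, 0, 0, 0, 5],
    [7, 34, 8, 0, 0, 0, 5]
  ]
}}

```text
time_s: 18.1
tcp_pos: [0.6046, 0.3099, 0.152]
eef_rot: [-5.8, 89.9, 71.8]
contact_force: [-5.3, 2.2, 1.5]
gripper_width: 0.0155
```

Run:
```python
from h import *
to((604.6,307.8),151,77.5)
```

```text
t 18.1 tcp [604.6 309.9 152. ] ang 77.57 tilt 0.12 shift [ 0.  -2.1 -1. ] turn -0.001 q [ 44.  24.  -4.  -0. -62. -56.] F [-5.3  2.2  1.5] w 0.0155
```

Call:
{"api": "carry_out", "payload": {
  "moves": [
    [0, 0, 0, 0, 0, 0, 50],
    [0, 0, 0, 0, 0, 0, 50],
    [0, 0, 15, 0, 0, 0, 50],
    [0, 0, 40, 0, 0, 0, 50],
    [0, 0, 70, 0, 0, 0, 50]
  ]
}}

```text
time_s: 18.6
tcp_pos: [0.6049, 0.3078, 0.2223]
eef_rot: [178.7, 90.0, -103.8]
contact_force: [0.2, 0.6, 1.0]
gripper_width: 0.0431
```

Call:
{"api": "carry_out", "payload": {
  "moves": [
    [0, 0, 0, 0, 0, 0, 50],
    [0, 0, 0, 0, 0, 0, 50]
  ]
}}

```text
time_s: 18.8
tcp_pos: [0.6056, 0.3084, 0.2234]
eef_rot: [-38.7, 89.8, 38.8]
contact_force: [0.4, 0.3, 0.1]
gripper_width: 0.0434
```

Run:
```python
from h import *
from meas import rect
to((519.8,279),18.3,-12.5)
p=cam("wrist"); im=r.capture("wrist"); H=hsv(im); h,s,v=[H[...,i].astype(int) for i in range(3)]
m=((h<8)|(h>172))&(s>150)&(v>80)
print([(b[1][4],b[2].round(1)) for b in blobs(m,3)[1]],proj(p,[.6046,.3078,.177]))
print("head",rect(p,(h>8)&(h<20)&(s>200)&(v>150),.044,(250,130,400,230)))
cv2.imwrite("pics/w7.png",im)
```

```text
t 18.8 tcp [605.6 308.4 223.4] ang 77.50 tilt 0.21 shift [ -85.8  -29.4 -205.1] turn -1.571 q [ 43.  21.   1.   0. -70. -56.] F [0.4 0.3 0.1] w 0.0434
[(np.int32(614), array([323.6, 259.6])), (np.int32(4), array([415.8, 179.8])), (np.int32(4), array([436.2, 179.5]))] [[322.3423 265.1353]]
head (array([594.1108, 262.4259]), array([34.478, 88.348]), 77.57504272460938, array([594.3122, 262.4922]), 2695)
```

The lever is back up and the wiper is still home in the press (head within 1 mm of the bed centre). Back to the handle.

Call:
{"api": "carry_out", "payload": {
  "moves": [
    [-15, -5, 0, 0, 0, -0.145, 50],
    [-30, -10, 0, 0, 0, -0.29, 50],
    [-45, -15, 0, 0, 0, -0.435, 50],
    [-60, -20, 0, 0, 0, -0.58, 50],
    [-75, -25, 0, 0, 0, -0.725, 50]
  ]
}}

```text
time_s: 19.35
tcp_pos: [0.5289, 0.2824, 0.2203]
eef_rot: [-171.8, 89.9, -136.2]
contact_force: [-0.1, 0.5, -0.6]
gripper_width: 0.0437
```

Call:
{"api": "carry_out", "payload": {
  "moves": [
    [-10, -4, 0, 0, 0, -0.145, 50],
    [-10, -4, 0, 0, 0, -0.29, 50],
    [-10, -4, 0, 0, 0, -0.435, 50],
    [-10, -4, 0, 0, 0, -0.58, 50],
    [-10, -4, -10, 0, 0, -0.725, 50]
  ]
}}

```text
time_s: 19.85
tcp_pos: [0.5201, 0.2791, 0.2117]
eef_rot: [32.1, 89.9, 26.2]
contact_force: [-0.3, -0.7, -0.1]
gripper_width: 0.0439
```

Call:
{"api": "carry_out", "payload": {
  "moves": [
    [0, 0, -35, 0, 0, -0.121, 50],
    [0, 0, -75, 0, 0, -0.121, 50],
    [0, 0, -115, 0, 0, -0.121, 50],
    [0, 0, -140, 0, 0, -0.121, 50],
    [0, 0, -140, 0, 0, -0.121, 50]
  ]
}}

```text
time_s: 20.35
tcp_pos: [0.5175, 0.2767, 0.0669]
eef_rot: [-124.9, 89.5, -137.4]
contact_force: [-1.4, -0.5, -0.0]
gripper_width: 0.0438
```

Run:
```python
from h import *
to((519.8,279),18.3,-12.5)
```

```text
t 20.35 tcp [517.5 276.7  66.9] ang -12.55 tilt 0.47 shift [  2.3   2.3 -48.6] turn 0.001 q [  47.   21.  -22.   -0.  -48. -150.] F [-1.4 -0.5 -0. ] w 0.0438
```

Call:
{"api": "carry_out", "payload": {
  "moves": [
    [0, 0, -25, 0, 0, 0, 50],
    [0, 0, -40, 0, 0, 0, 50],
    [0, 0, -46, 0, 0, 0, 50],
    [0, 0, -46, 0, 0, 0, 50],
    [0, 0, -46, 0, 0, 0, 50]
  ]
}}

```text
time_s: 20.85
tcp_pos: [0.5205, 0.2796, 0.0263]
eef_rot: [48.8, 89.9, 36.3]
contact_force: [0.2, 0.2, 0.1]
gripper_width: 0.0441
```

Run:
```python
from h import *
to((519.8,279),18.3,-12.5)
```

```text
t 20.85 tcp [520.5 279.6  26.3] ang -12.48 tilt 0.09 shift [-0.7 -0.6 -8. ] turn -0.000 q [  47.   24.  -24.    0.  -42. -150.] F [0.2 0.2 0.1] w 0.0441
```

Call:
{"api": "carry_out", "payload": {
  "moves": [
    [-0.5, -0.5, -5, 0, 0, 0, 50],
    [-0.5, -0.5, -8, 0, 0, 0, 50],
    [-0.5, -0.5, -8, 0, 0, 0, 50],
    [-0.5, -0.5, -8, 0, 0, 0, 5],
    [-0.5, -0.5, -8, 0, 0, 0, 5]
  ],
  "squeeze": 55
}}

```text
time_s: 21.35
tcp_pos: [0.5193, 0.2786, 0.0172]
eef_rot: [44.6, 90.0, 32.1]
contact_force: [0.2, 0.2, 0.6]
gripper_width: 0.0329
```

Call:
{"api": "carry_out", "payload": {
  "moves": [
    [0, 0, 0, 0, 0, 0, 5],
    [0, 0, 0, 0, 0, 0, 5],
    [0, 0, 0, 0, 0, 0, 5],
    [0, 0, 0, 0, 0, 0, 5]
  ]
}}

```text
time_s: 21.75
tcp_pos: [0.5193, 0.2786, 0.0171]
eef_rot: [56.1, 90.0, 43.6]
contact_force: [0.0, 0.3, 0.7]
gripper_width: 0.0176
```

Call:
{"api": "carry_out", "payload": {
  "moves": [
    [0, 0, 8, 0, 0, 0, 5],
    [0, 0, 25, 0, 0, 0, 5],
    [0, 0, 50, 0, 0, 0, 5],
    [0, 0, 75, 0, 0, 0, 5],
    [0, -20, 85, 0, 0, 0, 5]
  ]
}}

```text
time_s: 22.25
tcp_pos: [0.5206, 0.2605, 0.105]
eef_rot: [49.6, 89.7, 37.2]
contact_force: [0.8, 0.2, -1.3]
gripper_width: 0.0177
```

Call:
{"api": "carry_out", "payload": {
  "moves": [
    [0, -30, 0, 0, 0, 0, 5],
    [0, -70, 0, 0, 0, 0, 5],
    [0, -110, 0, 0, 0, 0.14, 5],
    [2, -150, 0, 0, 0, 0.28, 5],
    [4, -175, 0, 0, 0, 0.42, 5]
  ]
}}

```text
time_s: 22.75
tcp_pos: [0.522, 0.0805, 0.1021]
eef_rot: [-177.1, 89.9, -165.3]
contact_force: [0.1, 0.3, -1.6]
gripper_width: 0.0177
```

Call:
{"api": "carry_out", "payload": {
  "moves": [
    [2, -20, 0, 0, 0, 0.14, 5],
    [4, -30, 0, 0, 0, 0.28, 5],
    [6, -38, 0, 0, 0, 0.42, 5],
    [6, -38, 0, 0, 0, 0.56, 5],
    [6, -38, 0, 0, 0, 0.7, 5]
  ]
}}

```text
time_s: 23.25
tcp_pos: [0.5286, 0.0444, 0.102]
eef_rot: [139.1, 90.0, -168.9]
contact_force: [-0.5, 0.1, -1.8]
gripper_width: 0.0176
```

Call:
{"api": "carry_out", "payload": {
  "moves": [
    [0, 0, 0, 0, 0, 0.14, 5],
    [0, 0, 0, 0, 0, 0.28, 5],
    [0, 0, 0, 0, 0, 0.42, 5],
    [0, 0, 0, 0, 0, 0.56, 5],
    [0, 0, 0, 0, 0, 0.7, 5]
  ]
}}

```text
time_s: 23.75
tcp_pos: [0.5286, 0.0448, 0.1021]
eef_rot: [100.5, 90.0, -167.4]
contact_force: [0.1, -0.5, -1.2]
gripper_width: 0.0176
```

Call:
{"api": "carry_out", "payload": {
  "moves": [
    [0, 0, -30, 0, 0, 0.103, 5],
    [0, 0, -60, 0, 0, 0.103, 5],
    [0, 0, -75, 0, 0, 0.103, 5],
    [0, 0, -80, 0, 0, 0.103, 5],
    [0, 0, -80, 0, 0, 0.103, 5]
  ]
}}

```text
time_s: 24.25
tcp_pos: [0.5287, 0.045, 0.0217]
eef_rot: [109.2, 89.9, -153.2]
contact_force: [0.8, -1.1, -1.8]
gripper_width: 0.0176
```

Run:
```python
from h import *
to((530,46),6.3,97.7)
```

```text
t 24.25 tcp [528.7  45.   21.7] ang 97.66 tilt 0.09 shift [  1.3   1.  -15.4] turn 0.001 q [ 26.  20. -31.   0. -38. -18.] F [ 0.8 -1.1 -1.8] w 0.0176
```

Call:
{"api": "carry_out", "payload": {
  "moves": [
    [0, 0, -6, 0, 0, 0, 5],
    [0, 0, -11, 0, 0, 0, 5],
    [0, 0, -14, 0, 0, 0, 5],
    [0, 0, -16, 0, 0, 0, 5],
    [0, 0, -16, 0, 0, 0, 5]
  ]
}}

```text
time_s: 24.75
tcp_pos: [0.5292, 0.0455, 0.0059]
eef_rot: [108.0, 90.0, -154.3]
contact_force: [-0.1, 0.3, -2.3]
gripper_width: 0.0175
```

Run:
```python
from h import *
to((530,46),5.1,97.7)
```

```text
t 24.75 tcp [529.2  45.5   5.9] ang 97.68 tilt 0.02 shift [ 0.8  0.5 -0.8] turn 0.000 q [ 26.  22. -32.  -0. -36. -18.] F [-0.1  0.3 -2.3] w 0.0175
```

Not touching yet; about 1 mm to go. I'll lower it, release, then move to the head.

Call:
{"api": "carry_out", "payload": {
  "moves": [
    [0, 0, -0.5, 0, 0, 0, 5],
    [0, 0, -1, 0, 0, 0, 5],
    [0, 0, -1.3, 0, 0, 0, 5],
    [0, 0, -1.3, 0, 0, 0, 5]
  ]
}}

```text
time_s: 25.15
tcp_pos: [0.5294, 0.0455, 0.0051]
eef_rot: [-86.1, 90.0, 11.6]
contact_force: [-1.4, -0.7, 1.2]
gripper_width: 0.0174
```

Call:
{"api": "carry_out", "payload": {
  "moves": [
    [0, 0, 0, 0, 0, 0, 20],
    [0, 0, 0, 0, 0, 0, 35],
    [0, 0, 0, 0, 0, 0, 70],
    [0, 0, 0, 0, 0, 0, 70],
    [0, 0, 0, 0, 0, 0, 70]
  ]
}}

```text
time_s: 25.65
tcp_pos: [0.5292, 0.0455, 0.0047]
eef_rot: [86.8, 90.0, -175.5]
contact_force: [0.8, -0.8, -0.3]
gripper_width: 0.0442
```

Call:
{"api": "carry_out", "payload": {
  "moves": [
    [0, 0, 15, 0, 0, 0, 70],
    [0, 0, 45, 0, 0, 0, 70],
    [0, 0, 80, 0, 0, 0, 70],
    [0, 0, 120, 0, 0, 0, 70],
    [0, 0, 130, 0, 0, 0, 70]
  ]
}}

```text
time_s: 26.15
tcp_pos: [0.5315, 0.0462, 0.1392]
eef_rot: [-80.8, 89.6, 16.9]
contact_force: [0.9, 0.0, -0.6]
gripper_width: 0.0609
```

Call:
{"api": "carry_out", "payload": {
  "moves": [
    [-3, 25, 0, 0, 0, 0, 70],
    [-7, 50, 0, 0, 0, 0, 70],
    [-10, 75, 0, 0, 0, 0, 70],
    [-10, 75, 0, 0, 0, 0, 70],
    [-10, 75, 0, 0, 0, 0, 70]
  ]
}}

```text
time_s: 26.65
tcp_pos: [0.5189, 0.1209, 0.1344]
eef_rot: [101.5, 90.0, -160.8]
contact_force: [0.7, 0.3, 0.6]
gripper_width: 0.0613
```

Run:
```python
from h import *
from meas import rect
to((519,120),8,97.7)
p=cam("wrist"); im=r.capture("wrist"); cv2.imwrite("pics/w8.png",im)
for n in("top","scene"):
    p=cam(n); im=r.capture(n); H=hsv(im); h,s,v=[H[...,i].astype(int) for i in range(3)]
    u=proj(p,[.519,.12,.032])[0].astype(int); print(n,u)
    m=(h>8)&(h<20)&(s>200)&(v>130)
    try: print("head",rect(p,m,.032,(u[0]-45,u[1]-45,u[0]+45,u[1]+45)))
    except Exception as e: print(e)
```

```text
t 26.65 tcp [518.9 120.9 134.4] ang 97.75 tilt 0.03 shift [   0.1   -0.9 -126.4] turn -0.001 q [ 34.  12. -24.  -0. -54. -26.] F [0.7 0.3 0.6] w 0.0613
top [316 238]
head (array([514.4238,  81.1586]), array([13.0345,  6.486 ]), 17.247732162475586, array([514.3761,  80.8926]), 9)
scene [336 243]
head (array([521.8816, 120.6072]), array([32.9135, 86.2526]), 8.154376029968262, array([523.0437, 118.0883]), 211)
```

View pics/w8.png

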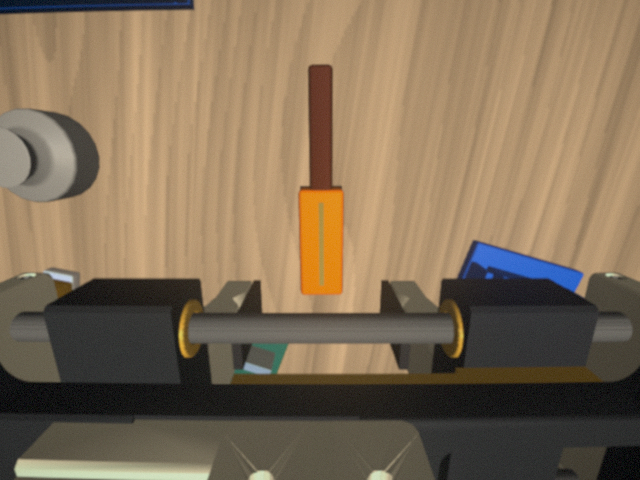

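w8: the wiper lies aligned between the fingers, head at (321,240), handle pointing straight up in the image. I'll get the head's exact place from this picture.

Run:
```python
from h import *
from meas import rect
to((519,120),8,97.7)
p=cam("wrist"); im=cv2.imread("pics/w8.png"); H=hsv(im); h,s,v=[H[...,i].astype(int) for i in range(3)]
print(rect(p,(h>8)&(h<20)&(s>200)&(v>150),.032,(280,170,360,305)))
```

```text
t 26.8 tcp [519.1 119.9 134.5] ang 97.65 tilt 0.03 shift [  -0.1    0.1 -126.5] turn 0.001 q [ 34.  12. -24.  -0. -54. -26.] F [ 0.8 -1.6 -1.1] w 0.0613
(array([519.1268, 119.717 ]), array([34.1158, 87.9832]), 8.023971557617188, array([519.3173, 117.8642]), 3888)
```

Call:
{"api": "carry_out", "payload": {
  "moves": [
    [0, 0, -35, 0, 0, 0, 70],
    [0, 0, -75, 0, 0, 0, 70],
    [0, 0, -110, 0, 0, 0, 70],
    [0, 0, -123, 0, 0, 0, 70],
    [0, 0, -128, 0, 0, 0, 70]
  ]
}}

```text
time_s: 27.3
tcp_pos: [0.5183, 0.1191, 0.0049]
eef_rot: [114.9, 89.8, -147.5]
contact_force: [-0.7, 0.1, 0.7]
gripper_width: 0.0614
```

Call:
{"api": "carry_out", "payload": {
  "moves": [
    [0, 0, 0, 0, 0, 0, 70],
    [0, 0, 0, 0, 0, 0, 70],
    [0, 0, 0, 0, 0, 0, 20],
    [0, 0, 0, 0, 0, 0, 20],
    [0, 0, 0, 0, 0, 0, 20]
  ],
  "squeeze": 45
}}

```text
time_s: 27.8
tcp_pos: [0.5196, 0.1207, 0.0074]
eef_rot: [-63.7, 89.9, 33.9]
contact_force: [0.1, 0.6, 0.0]
gripper_width: 0.0431
```

Call:
{"api": "carry_out", "payload": {
  "moves": [
    [0, 0, 0, 0, 0, 0, 20],
    [0, 0, 0, 0, 0, 0, 20],
    [0, 0, 0, 0, 0, 0, 20]
  ]
}}

```text
time_s: 28.1
tcp_pos: [0.5194, 0.1206, 0.0072]
eef_rot: [-76.2, 90.0, 21.4]
contact_force: [-2.0, 0.4, 6.2]
gripper_width: 0.036
```

Run:
```python
from h import *
y=np.array([-.134,.991]); 
to(np.array([574.1,-203.8])+47*y,100,97.7)
```

```text
t 28.1 tcp [519.4 120.6   7.2] ang 97.69 tilt 0.02 shift [  48.4 -277.9   92.8] turn 0.000 q [ 34.  22. -32.   0. -36. -26.] F [-2.   0.4  6.2] w 0.0360
```

Call:
{"api": "carry_out", "payload": {
  "moves": [
    [0, 0, 10, 0, 0, 0, 20],
    [0, 0, 35, 0, 0, 0, 20],
    [0, 0, 70, 0, 0, 0, 20],
    [0, -10, 100, 0, 0, 0, 20],
    [5, -40, 105, 0, 0, 0, 20]
  ]
}}

```text
time_s: 28.6
tcp_pos: [0.5265, 0.0824, 0.1162]
eef_rot: [-74.3, 89.6, 23.6]
contact_force: [0.8, 0.8, -2.1]
gripper_width: 0.0356
```

Call:
{"api": "carry_out", "payload": {
  "moves": [
    [8, -40, 0, 0, 0, 0, 20],
    [16, -85, 0, 0, 0, 0, 20],
    [24, -130, 0, 0, 0, 0, 20],
    [32, -175, 0, 0, 0, 0, 20],
    [38, -215, 0, 0, 0, 0, 20]
  ]
}}

```text
time_s: 29.1
tcp_pos: [0.5622, -0.1366, 0.1122]
eef_rot: [-101.9, 90.0, -4.2]
contact_force: [0.3, 0.3, -1.6]
gripper_width: 0.0356
```

Call:
{"api": "carry_out", "payload": {
  "moves": [
    [5, -23, 0, 0, 0, 0, 20],
    [5, -23, 0, 0, 0, 0, 20],
    [5, -23, -20, 0, 0, 0, 20],
    [5, -23, -20, 0, 0, 0, 20],
    [5, -23, -20, 0, 0, 0, 20]
  ]
}}

```text
time_s: 29.6
tcp_pos: [0.5668, -0.1572, 0.0918]
eef_rot: [88.3, 89.9, -174.0]
contact_force: [0.8, 0.8, -1.0]
gripper_width: 0.0356
```

Run:
```python
from h import *
from meas import rect
y=np.array([-.134,.991]); 
to(np.array([574.1,-203.8])+47*y,22,97.7)
p=cam("wrist"); im=r.capture("wrist"); cv2.imwrite("pics/w9.png",im)
```

```text
t 29.6 tcp [ 566.8 -157.2   91.8] ang 97.71 tilt 0.08 shift [  1.   -0.1 -69.8] turn -0.000 q [  4.  19. -20.   0. -50.   4.] F [ 0.8  0.8 -1. ] w 0.0356
```

View pics/w9.png

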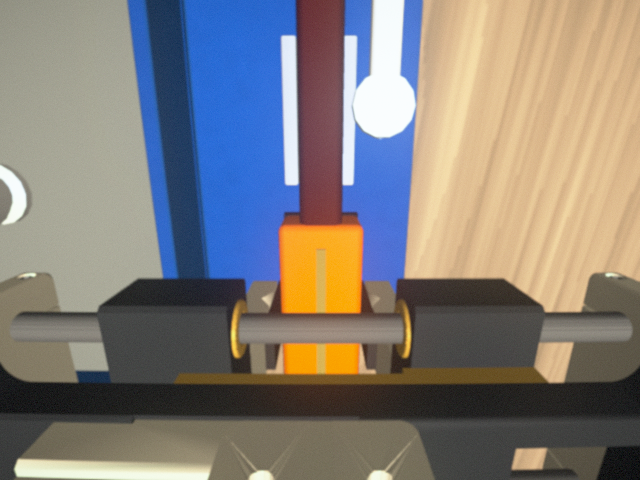

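w9: the handle (u≈320) sits midway between the slot walls (u 289 and 350) and parallel to them, so I'll lower straight down.

Call:
{"api": "carry_out", "payload": {
  "moves": [
    [1, 0, -15, 0, 0, 0, 20],
    [1, 0, -30, 0, 0, 0, 20],
    [1, 0, -40, 0, 0, 0, 20],
    [1, 0, -46, 0, 0, 0, 20],
    [1, 0, -50, 0, 0, 0, 20]
  ]
}}

```text
time_s: 30.15
tcp_pos: [0.5684, -0.1573, 0.0418]
eef_rot: [-153.3, 90.0, -55.6]
contact_force: [0.1, -0.4, -1.7]
gripper_width: 0.0357
```

Call:
{"api": "carry_out", "payload": {
  "moves": [
    [0, 0, -5, 0, 0, 0, 20],
    [0, 0, -10, 0, 0, 0, 20],
    [0, 0, -14, 0, 0, 0, 20],
    [0, 0, -17, 0, 0, 0, 20],
    [0, 0, -17, 0, 0, 0, 20]
  ]
}}

```text
time_s: 30.65
tcp_pos: [0.568, -0.1575, 0.0243]
eef_rot: [82.8, 90.0, -179.5]
contact_force: [-0.0, -0.5, -1.2]
gripper_width: 0.0355
```

Run:
```python
from h import *
y=np.array([-.134,.991]); 
to(np.array([574.1,-203.8])+47*y,22.2,97.7)
```

```text
t 30.65 tcp [ 568.  -157.5   24.3] ang 97.67 tilt 0.04 shift [-0.2  0.3 -2.1] turn 0.000 q [  3.  24. -24.  -0. -42.   4.] F [-0.  -0.5 -1.2] w 0.0355
```

Call:
{"api": "carry_out", "payload": {
  "moves": [
    [0, 0, -1, 0, 0, 0, 20],
    [0, 0, -2, 0, 0, 0, 20],
    [0, 0, -2.5, 0, 0, 0, 20],
    [0, 0, -2.5, 0, 0, 0, 20]
  ]
}}

```text
time_s: 31.05
tcp_pos: [0.5682, -0.1575, 0.0223]
eef_rot: [-94.1, 90.0, 3.6]
contact_force: [-0.6, 0.2, -0.9]
gripper_width: 0.0359
```

Run:
```python
from h import *
to((568,-157.5),22.2,97.7)
```

```text
t 31.05 tcp [ 568.2 -157.5   22.3] ang 97.67 tilt 0.00 shift [-0.2  0.  -0.1] turn 0.000 q [  3.  24. -24.  -0. -42.   4.] F [-0.6  0.2 -0.9] w 0.0359
```

Call:
{"api": "carry_out", "payload": {
  "moves": [
    [0, 0, -0.5, 0, 0, 0, 20],
    [0, 0, -1, 0, 0, 0, 20],
    [0, 0, -1, 0, 0, 0, 30],
    [0, 0, -1, 0, 0, 0, 50],
    [0, 0, -1, 0, 0, 0, 65]
  ]
}}

```text
time_s: 31.55
tcp_pos: [0.5685, -0.1575, 0.0215]
eef_rot: [-101.6, 90.0, -3.9]
contact_force: [-0.3, -0.7, -0.1]
gripper_width: 0.0464
```

Call:
{"api": "carry_out", "payload": {
  "moves": [
    [0, 0, 0, 0, 0, 0, 65],
    [0, 0, 0, 0, 0, 0, 65],
    [0, 0, 20, 0, 0, 0, 65],
    [0, 0, 55, 0, 0, 0, 65],
    [0, 0, 100, 0, 0, 0, 65]
  ]
}}

```text
time_s: 32.05
tcp_pos: [0.5668, -0.1575, 0.1205]
eef_rot: [81.6, 89.8, 179.2]
contact_force: [0.8, -0.7, 0.3]
gripper_width: 0.057
```

Call:
{"api": "carry_out", "payload": {
  "moves": [
    [-3, -35, 35, 0, 0, 0, 40],
    [-6, -75, 35, 0, 0, 0, 40],
    [-9, -115, 35, 0, 0, 0, 40],
    [-12, -155, 35, 0, 0, 0, 40],
    [-13, -170, 35, 0, 0, 0, 40]
  ]
}}

```text
time_s: 32.55
tcp_pos: [0.5545, -0.3305, 0.156]
eef_rot: [118.5, 90.0, -143.9]
contact_force: [-1.2, 0.8, -0.6]
gripper_width: 0.0354
```

Call:
{"api": "carry_out", "payload": {
  "moves": [
    [0, 0, 0, 0, 0, 0, 40],
    [0, 0, 0, 0, 0, 0, 40]
  ]
}}

```text
time_s: 32.75
tcp_pos: [0.555, -0.3273, 0.1558]
eef_rot: [50.0, 90.0, 147.6]
contact_force: [-0.7, 0.1, 0.4]
gripper_width: 0.0348
```

Run:
```python
from h import *
from meas import rect
to((555.5,-327.5),66,97.7)
p=cam("wrist"); im=r.capture("wrist"); cv2.imwrite("pics/w10.png",im)
print(proj(p,[[.5555,-.3275,.093],[.568,-.1593,.047],[.580,-.248,.045]]))
p=cam("scene"); im=r.capture("scene"); H=hsv(im); h,s,v=[H[...,i].astype(int) for i in range(3)]
u=proj(p,[.568,-.159,.047])[0].astype(int)
print(rect(p,(h>8)&(h<20)&(s>200)&(v>130),.047,(u[0]-40,u[1]-40,u[0]+40,u[1]+40)))
```

```text
t 32.75 tcp [ 555.  -327.3  155.8] ang 97.63 tilt 0.04 shift [  0.5  -0.2 -89.8] turn 0.001 q [-13.  21.  -9.  -0. -61.  21.] F [-0.7  0.1  0.4] w 0.0348
[[320.3199 258.421 ]
 [284.7711 404.6374]
 [281.8126 321.3548]]
(array([ 572.05  , -158.0239]), array([32.0328, 87.0704]), 6.655407428741455, array([ 572.895 , -159.9712]), 275)
```

View pics/w10.png

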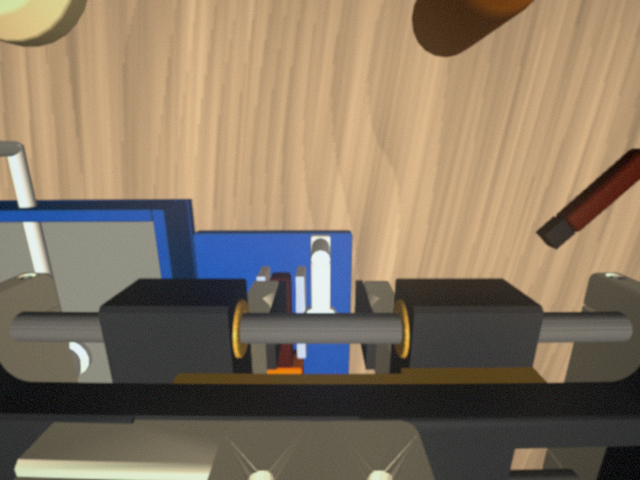

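w10: the post top is at about (320,257) against a predicted (320,258), centred between the fingers. The wiper is in the slot. Now I'll cage the post and swing the latch along its arc, turning the tool with it.

Call:
{"api": "carry_out", "payload": {
  "moves": [
    [0, 0, -30, 0, 0, 0, 40],
    [0, 0, -60, 0, 0, 0, 40],
    [0, 0, -80, 0, 0, 0, 40],
    [0, 0, -88, 0, 0, 0, 40],
    [0, 0, -90, 0, 0, 0, 22]
  ],
  "squeeze": 10
}}

```text
time_s: 33.35
tcp_pos: [0.5552, -0.3266, 0.0657]
eef_rot: [70.1, 89.9, 167.8]
contact_force: [-0.7, -0.2, 0.1]
gripper_width: 0.0314
```

Call:
{"api": "carry_out", "payload": {
  "moves": [
    [0, 0, 0, 0, 0, 0, 22],
    [0, 0, 0, 0, 0, 0, 22],
    [0, 0, 0, 0, 0, 0, 22],
    [0, 0, 0, 0, 0, 0, 22]
  ]
}}

```text
time_s: 33.75
tcp_pos: [0.5556, -0.3277, 0.0671]
eef_rot: [-113.3, 89.9, -15.6]
contact_force: [-1.1, 1.1, -0.5]
gripper_width: 0.0195
```

Run:
```python
from h import *
to((555.5,-327.5),66,97.7)
```

```text
t 33.75 tcp [ 555.6 -327.7   67.1] ang 97.67 tilt 0.07 shift [-0.1  0.2 -1.1] turn 0.000 q [-13.  26. -14.   0. -50.  21.] F [-1.1  1.1 -0.5] w 0.0195
```

Call:
{"api": "carry_out", "payload": {
  "moves": [
    [10, 2, 0, 0, 0, 0.143, 22],
    [19, 5, 0, 0, 0, 0.286, 22],
    [28, 10, 0, 0, 0, 0.429, 22],
    [36, 16, 0, 0, 0, 0.572, 22],
    [43, 23, 0, 0, 0, 0.715, 22]
  ]
}}

```text
time_s: 34.25
tcp_pos: [0.5986, -0.3048, 0.0667]
eef_rot: [176.7, 90.0, -44.3]
contact_force: [-0.5, -0.2, 1.2]
gripper_width: 0.0192
```

Call:
{"api": "carry_out", "payload": {
  "moves": [
    [6, 8, 0, 0, 0, 0.143, 22],
    [11, 17, 0, 0, 0, 0.286, 22],
    [14, 26, 0, 0, 0, 0.429, 22],
    [17, 36, 0, 0, 0, 0.572, 22],
    [17, 46, 0, 0, 0, 0.715, 22]
  ]
}}

```text
time_s: 34.75
tcp_pos: [0.6157, -0.2582, 0.0665]
eef_rot: [174.4, 90.0, -5.6]
contact_force: [-0.1, 1.4, -1.4]
gripper_width: 0.0192
```

Call:
{"api": "carry_out", "payload": {
  "moves": [
    [-1, 10, 0, 0, 0, 0.14, 22],
    [-1, 13, 0, 0, 0, 0.14, 22],
    [-1, 14, 0, 0, 0, 0.14, 22],
    [-1, 14, 0, 0, 0, 0.14, 22]
  ]
}}

```text
time_s: 35.15
tcp_pos: [0.6144, -0.2449, 0.0665]
eef_rot: [136.4, 90.0, -36.1]
contact_force: [0.6, -0.3, -0.1]
gripper_width: 0.0192
```

Run:
```python
from h import *
to((615.5,-248.7),66,187.7)
```

```text
t 35.15 tcp [ 614.4 -244.9   66.5] ang -172.55 tilt 0.03 shift [ 1.1 -3.8 -0.5] turn 0.004 q [ -5.  27. -12.   0. -51. 102.] F [ 0.6 -0.3 -0.1] w 0.0192
```

Call:
{"api": "carry_out", "payload": {
  "moves": [
    [0, -4, 0, 0, 0, 0, 45],
    [0, -4, 0, 0, 0, 0, 45],
    [0, -4, 0, 0, 0, 0, 45],
    [0, -4, 25, 0, 0, 0, 45],
    [0, -4, 65, 0, 0, 0, 45]
  ]
}}

```text
time_s: 35.65
tcp_pos: [0.6123, -0.2482, 0.1289]
eef_rot: [-19.8, 89.6, 167.8]
contact_force: [1.4, 0.0, 0.8]
gripper_width: 0.0393
```

Call:
{"api": "carry_out", "payload": {
  "moves": [
    [0, 0, 40, 0, 0, 0, 45],
    [-30, 0, 80, 0, 0, 0, 45],
    [-60, 0, 120, 0, 0, 0, 45],
    [-60, 0, 120, 0, 0, 0, 45],
    [-60, 0, 120, 0, 0, 0, 45]
  ]
}}

```text
time_s: 36.15
tcp_pos: [0.5542, -0.2486, 0.2533]
eef_rot: [169.7, 89.8, -2.7]
contact_force: [1.2, -0.9, -1.2]
gripper_width: 0.0396
```

Run:
```python
from h import *
from meas import rect
to((615.5,-248.7),66,187.7)
p=cam("wrist"); im=r.capture("wrist"); 
print("pred post",proj(p,[[.6155,-.2487,.0885]]),"slot mid",proj(p,[.580,-.25,.045]))
H=hsv(im); h,s,v=[H[...,i].astype(int) for i in range(3)]
try: print("head",rect(p,(h>8)&(h<20)&(s>200)&(v>140),.047,(0,0,640,275)))
except Exception as e: print(e)
t=r.capture("top"); q=cam("top"); u=proj(q,[.6046,.3078,.177])[0]; Ht=hsv(t)
m=((Ht[...,0]<8)|(Ht[...,0]>172))&(Ht[...,1]>150)&(Ht[...,2]>80)
print("lever red",[(b[1][4],b[2].round(1)) for b in blobs(m,5)[1]],u)
sc=r.capture("scene")[285:405,230:350]
cv2.imwrite("pics/last.png",np.hstack([cv2.resize(im[:300,80:480],(480,360)),cv2.resize(sc,(320,320),interpolation=2)[:, :] if 0 else cv2.resize(sc,(320,360),interpolation=2)]))
```

```text
t 36.15 tcp [ 554.2 -248.6  253.3] ang -172.41 tilt 0.22 shift [  61.3   -0.1 -187.3] turn 0.002 q [ -6.  13.  -6.  -0. -70. 103.] F [ 1.2 -0.9 -1.2] w 0.0396
pred post [[329.1098 165.5532]] slot mid [[324.7828 196.889 ]]
head (array([ 568.3229, -149.3828]), array([31.8282, 70.4207]), 7.486555099487305, array([ 567.2236, -143.436 ]), 1247)
lever red [(np.int32(77), array([212.4, 133.9])), (np.int32(21), array([255.6, 209.4])), (np.int32(20), array([129.5, 235.2])), (np.int32(17), array([288.3, 293.2]))] [255.1568 208.6796]
```

View pics/last.png

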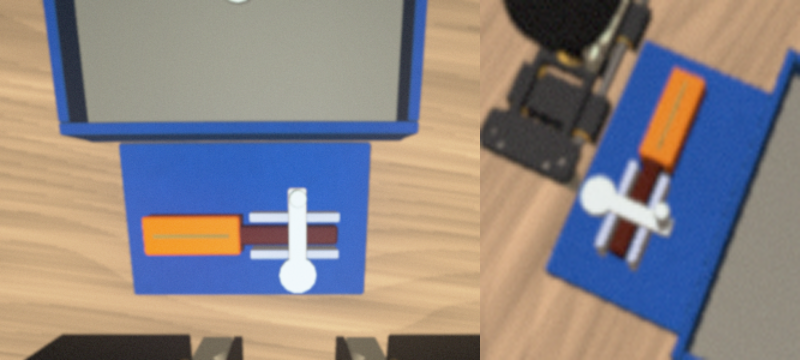

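The last view shows the wiper in the rest, handle in the slot, and the latch arm square across it. One numeric check, then I'll hand in if it agrees.

Run:
```python
from h import *
from meas import rect
p=cam("wrist"); im=r.capture("wrist"); H=hsv(im); h,s,v=[H[...,i].astype(int) for i in range(3)]
rest=np.array([574.1,-203.8]); a=np.radians(7.7); A=np.array([[np.cos(a),np.sin(a)],[-np.sin(a),np.cos(a)]])
c=rect(p,(h>5)&(h<22)&(s>180)&(v>100),.047,(150,100,300,275)); print(c, "head in rest",A@(c[0]-rest))
m=((s<60)&(v>200)).astype(np.uint8); m[:, :290]=0; m[:,360:]=0; m[:140]=0; m[275:]=0
l,b=blobs(m,4)
for i,st,ce in b: print(st,ce)
piv=rest+A.T@np.array([-35,-50]); z1=.0535  # arm top if in notch
print("pred pivot, post top (notch), post top(unlowered)",proj(p,[[*piv/1000,z1],[*(piv+A.T@[70,0])/1000,.0885],[*(piv+A.T@[70,0])/1000,.096]]))
ys,xs=np.where(l==b[0][0]); sel=(ys>185)&(ys<205); W=onz(p,np.c_[xs,ys],z1)[:,:2]*1000
L=(W-piv)@A.T; k=(L[:,0]>20)&(L[:,0]<55); f=np.polyfit(L[k,0],L[k,1],1); print("arm slope",f)
```

```text
(array([ 569.4143, -157.0122]), array([33.6913, 87.1363]), 7.523155212402344, array([ 569.9285, -156.845 ]), 2253) head in rest [ 1.6255 46.9938]
[ 290  156   70   88 2299] [326.5846 201.5115]
pred pivot, post top (notch), post top(unlowered) [[328.5808 228.7317]
 [329.8204 164.5075]
 [330.0391 164.8384]]
arm slope [0.0392 1.495 ]
```

Run:
```python
from h import *
p=cam("wrist"); im=r.capture("wrist"); H=hsv(im); s,v=H[...,1].astype(int),H[...,2].astype(int)
rest=np.array([574.1,-203.8]); a=np.radians(7.7); A=np.array([[np.cos(a),np.sin(a)],[-np.sin(a),np.cos(a)]]); piv=rest+A.T@np.array([-35,-50])
ys,xs=np.where((s<60)&(v>170)); 
for z in(.0535,.061):
    L=(onz(p,np.c_[xs,ys],z)[:,:2]*1000-piv)@A.T
    k=(abs(L[:,1])<14)&(L[:,0]>24)&(L[:,0]<45); w=L[k]; f=np.polyfit(w[:,0],w[:,1],1)
    d=L[(L[:,0]**2+L[:,1]**2<22**2)&(L[:,0]<5)]; print(z,len(w),f,"width",np.ptp(w[:,1]),"disc y mid",(d[:,1].min()+d[:,1].max())/2,"disc x min",d[:,0].min())
```

```text
0.0535 300 [-0.03606571  2.16615895] width 20.434005390138367 disc y mid 0.05422796454748191 disc x min -18.51404962061548
0.061 320 [ 0.05224807 -1.03128174] width 27.40936610359843 disc y mid 0.23523351607562049 disc x min -16.371592199503983
```

The arm angle reads 1.57 ± 0.03 rad, but the camera can't resolve the 4.5 mm drop. I'll probe for it with shut fingertips just above where the post top should be (88.5 mm).

Call:
{"api": "carry_out", "payload": {
  "moves": [
    [30, 0, 0, 0, 0, 0, 0],
    [61, 0, -40, 0, 0, 0, 0],
    [61, 0, -90, 0, 0, 0, 0],
    [61, 0, -130, 0, 0, 0, 0],
    [61, 0, -145, 0, 0, 0, 0]
  ]
}}

```text
time_s: 36.9
tcp_pos: [0.6123, -0.2477, 0.1]
eef_rot: [-18.9, 89.5, 168.7]
contact_force: [-0.8, -0.8, -0.4]
gripper_width: 0.0048
```

Call:
{"api": "carry_out", "payload": {
  "moves": [
    [0, 0, 0, 0, 0, 0, 0],
    [0, 0, 0, 0, 0, 0, 0],
    [0, 0, -5, 0, 0, 0, 0],
    [0, 0, -10, 0, 0, 0, 0],
    [0, 0, -10, 0, 0, 0, 0]
  ]
}}

```text
time_s: 37.4
tcp_pos: [0.6152, -0.2484, 0.0967]
eef_rot: [-177.8, 90.0, 9.8]
contact_force: [-1.6, -0.6, 0.2]
gripper_width: 0.0004
```

Call:
{"api": "carry_out", "payload": {
  "moves": [
    [0, 0, -2, 0, 0, 0, 0],
    [0, 0, -4, 0, 0, 0, 0],
    [0, 0, -4, 0, 0, 0, 0]
  ]
}}

```text
time_s: 37.7
tcp_pos: [0.6151, -0.2485, 0.0921]
eef_rot: [-20.0, 90.0, 167.6]
contact_force: [0.3, -0.1, -0.5]
gripper_width: 0.0005
```

Run:
```python
from h import *
to((615.5,-248.7),91,187.7)
```

```text
t 37.7 tcp [ 615.1 -248.5   92.1] ang -172.37 tilt 0.02 shift [ 0.4 -0.2 -1.1] turn 0.001 q [ -5.  26. -10.  -0. -54. 103.] F [ 0.3 -0.1 -0.5] w 0.0005
```

Call:
{"api": "carry_out", "payload": {
  "moves": [
    [0, 0, -1, 0, 0, 0, 0],
    [0, 0, -2, 0, 0, 0, 0],
    [0, 0, -2, 0, 0, 0, 0]
  ]
}}

```text
time_s: 38.0
tcp_pos: [0.6152, -0.2485, 0.0901]
eef_rot: [-19.8, 90.0, 167.8]
contact_force: [-0.8, 0.1, -1.2]
gripper_width: 0.0003
```

Call:
{"api": "carry_out", "payload": {
  "moves": [
    [0, 0, -1, 0, 0, 0, 0],
    [0, 0, -1, 0, 0, 0, 0],
    [0, 0, -2, 0, 0, 0, 0],
    [0, 0, -2, 0, 0, 0, 0]
  ]
}}

```text
time_s: 38.4
tcp_pos: [0.6154, -0.2485, 0.0883]
eef_rot: [161.9, 90.0, -10.4]
contact_force: [0.1, 1.4, 0.5]
gripper_width: 0.0003
```

Run:
```python
from h import *
to((615.5,-248.7),88.5,187.7)
```

```text
t 38.4 tcp [ 615.4 -248.5   88.3] ang -172.37 tilt 0.02 shift [ 0.1 -0.2  0.2] turn 0.001 q [ -5.  26. -11.   0. -54. 103.] F [0.1 1.4 0.5] w 0.0003
```

The fingertips went down to 88.3 mm with no clear contact, so the post top is at least 4–5 mm below its parked height and the latch is in its notch. I'll back off and hand in.

Call:
{"api": "carry_out", "payload": {
  "moves": [
    [0, 0, 15, 0, 0, 0, 0],
    [0, 0, 45, 0, 0, 0, 0],
    [0, 0, 90, 0, 0, 0, 0],
    [0, 0, 110, 0, 0, 0, 0],
    [0, 0, 110, 0, 0, 0, 0]
  ]
}}

```text
time_s: 38.9
tcp_pos: [0.6174, -0.2492, 0.2041]
eef_rot: [158.7, 89.5, -13.7]
contact_force: [-0.7, -0.5, -0.9]
gripper_width: 0.0005
```

```bash
python3 -c "
from plant import r
print(r.close_job(), r.get_state()['time_s'])"
```

```text
the job is handed in; nothing more can be done
the job is handed in; nothing more can be done
```

I carried out the whole job in order and handed it in at about 39 s; no verdict is reported. The wiper was laid in the green press, the lever locked down and left alone for just over a second, then brought fully back up. After that I set the wiper down on the table, regripped it by the head, laid it in the rest and swung the latch over it.

**Last checks:**
- **Wiper in the rest:** the head centre measured +1.6 mm across and 47 mm along, within the limits, with the handle in the slot.
- **Press lever:** its red tip is back at the upright position in the top view.
- **Latch in its notch:** shut fingertips probed down to 88.3 mm over the post without clear contact, against a parked top of about 93 mm, so it has dropped.
- **Latch angle:** this was the weakest check. The image fits came out near 1.57 rad, but they were noisy because white slot walls mixed into the mask, so the angle rests mostly on the arc the arm followed and the drop.
- **Other things in the scene:** I kept clear of them and saw nothing shifted, but I did not re-measure their positions.

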